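Set up the garnish tray on the drinks trolley

ROBOT

A 6-joint arm with a two-finger parallel gripper is mounted at the origin on the work surface. World frame = base frame: x ahead of the robot, y to its left, z up, the work surface at z = 0. Lengths are in mm, angles in degrees, forces in N, time in s.
With the tool pointing down it reaches from about 350 to 725 mm from the base axis. Payload 4.3 kg.
Tool frame: the origin (TCP) lies at the centre of the arm's flange, where the gripper is bolted on; the fingertips stand 173 mm ahead of it and the grasp point (between the pads) lies 155 mm ahead of it; z points along the fingers, y is the direction in which the jaws open and shut (so a half turn about z gives the same grasp; the last joint's range is limited). The gripper opens to 85 mm and grips with 20 to 120 N. Pads are 22 mm wide; open, the fingers measure 114 mm over their backs; the gripper's body (76 mm by 85 mm) begins 54 mm behind the grasp point. The pads swing forward as they close: fully open they stand 13 mm farther back than shut.
Start: joints at [66.045, 21.618, 4.641, 73.018, 0, 83.68], TCP at [174.204, 547.997, 404.729] pointing down, gripper open.
Joint ranges: [-156.06, 156.06], [-48.1, 94.91], [-58.44, 69.94], [-101.28, 121.22], [-78.64, 73.56], [-180, 180]. Speed limits (degrees/s): [147.25, 147.25, 180, 180, 180, 180].

INTERFACE

Orientations are given as a 3x3 rotation matrix whose columns are the frame's x, y, z axes.
In Python, from station import r gives the robot as it stands. The module is installed in compiled form; this text tells all that it offers.
- The arm moves only by the tool drive_tool, never from a script. Its argument "targets" is a list of rows, each a list of 5 numbers: the shift along the tool's x, y, z in mm, then the turn about the tool's z in rad, then the gripper's target within -1 to 1 (fully open at 1, half-way at 0, shut at -1). In form: [[dx, dy, dz, twist, jaw], ...]. A call has 1 to 5 rows; each row is the pose to reach, as a shift and turn from the pose commanded when the call began, along the tool's axes at that moment; what a row does not reach only later rows make up. A row lasts 1/12 s, in which the tool goes at most 41.7 mm and 7.16 degrees, less where a joint would pass 70% of its speed; a pose out of reach is approached as far as the arm can. A call with a gripper value outside its range is refused whole. The fingers move at their own pace and stop on an object; "force" is the grip in N (left out, the last holds). Time passes only in rows, so rows that repeat a pose let the fingers close. It gives the time, the measured TCP pose, the force and the opening at its end, in the units of the state.
- r.get_obs(): the state, without advancing time (a new reading comes with each control period).
- r.grab_frame(name): name is "scene" or "top"; returns (picture, depth): 480x640x3 uint8, red, green, blue; 480x640 float32, mm along the optical axis (not along the pixel's ray), 0 where there is no reading.
- r.camera_model(name): a dict with "fx", "fy", "cx", "cy" (pixels), "R" (3x3) and "t" (3): a world point X has camera coordinates R X + t. Camera axes: x right, y down, z forward; pixel columns grow to the right and rows downward; lengths in mm; the calibration is good to about 2 mm. A picture is of the moment at which its call begins. camera_model takes no time and is no camera call.
- r.hand_in(): hands the job in, once; it reports no verdict.
Trained networks look in the newest picture that a camera, given by its name, has taken for a name from the list of things; names that differ only in an ending like _2 or _b are one class to them, and where a whole thing is asked for, a point or a joint stands for the part that bears it (a point fixed in the world has none). Each returns a list of dicts, best first, with "score" (0 to 1); they miss things now and then, are a little off and sometimes report something else, mostly with a low value. They report only what shows in the picture. A call takes as long as a camera call.
- r.find_in(camera, thing): "location" ([column, row] in pixels, amid what is visible of it).
The state is a dict: "time_s": time; "joints": joint angles; "dq": joint speeds; "joint_efforts": joint torques, N m; "tool_pos": TCP position; "orientation": TCP orientation; "force": force on the tool from outside, world axes, zero at the start; "ft_torque": the same for the moment, N m; "gripper_width": opening from 0.0 (shut) to 1.0 (fully open).
Only numpy, scipy, OpenCV 4.12 (cv2) and the standard library are available. Lean on these libraries where they do the work, as an engineer would, in place of code of your own. Each camera call takes 0.05 s, during which the arm holds its last target.

TASK

Lift the muddler off the gold hoop and lay it across both rails of its rest. Then set the round glass tray centred and level on top of the hoop and press its four snap tabs down one by one until every one is fully home. Only once it is locked on, stand every garnish jar that is out upright on the tray, inside its gallery rail, and leave the other bar things where they are.

Things in the scene. Friction and masses are not known exactly. Their poses are not given: they have to be found in the camera images.
- muddler: loose square-section wooden muddler with one steel end, 190 mm long along its x, 16 mm by 16 mm across, 0.12 kg; starts lying across the hoop's top. Origin at the middle of its underside, z up. Either end may point either way.
- rest_top (a point): fixed two-rail muddler rest on a marble foot (110 by 60 by 8 mm): point midway between the rails at the height of their tops, 55 mm above the table. The two upright rails stand 90 mm apart along this frame's x, each 10 mm thick, 56 mm long along y, with 10 mm high stops at both ends (44 mm free between them). The muddler lies along x over both rails, its origin at this point.
- tray: loose round clear glass tray, 0.5 kg, disc 196 mm diameter and 6 mm thick, with a brass gallery rail round its edge (inner radius 91 mm, top 14 mm above the underside), four white snap tabs at radius 78 mm and a brass handle in the middle. Starts flat on the table. Origin at the centre of the disc's underside, z up; tabs 0 to 3 lie towards its +x, +y, -x, -y; the room for jars is between the tabs (jar centres about 60 mm from the tray's centre, on the diagonals).
- tray_handle (a point): centre of the tray's handle bar: 56 mm long along the tray's x, 14 mm thick along the tray's y, 20 mm high; 44 mm above the tray's underside (bar spans 34 to 54 mm). Grip it across its 14 mm from above.
- hoop_top (a point): fixed slim brass hoop on three thin posts over a round foot (foot 170 mm diameter, 10 mm thick): point at the hoop's centre, at the height of its top, 80 mm above the table. Hoop of 10 mm tube, 150 mm mean diameter, outside 160 mm. When seated, the tray's underside rests on the hoop's top, its origin at this point; any yaw will do. The tabs' brass prongs pass down 12 mm outside the hoop if the tray is centred.
- tab0 (a joint): travel of snap tab 0 in m: 0 = up, 0.010 = fully pressed home; slides straight down into the tray, stays where it is pushed, takes about 5 N plus light damping.
- tab0_top (a point): centre of the top of the white pad of snap tab 0 (pad 18 mm radially by 24 mm); 24 mm above the tray's underside when up, 14 mm (level with the gallery rail) when fully home.
- tab1 (a joint): travel of snap tab 1 in m: 0 = up, 0.010 = fully pressed home; slides straight down into the tray, stays where it is pushed, takes about 5 N plus light damping.
- tab1_top (a point): centre of the top of the white pad of snap tab 1 (pad 18 mm radially by 24 mm); 24 mm above the tray's underside when up, 14 mm (level with the gallery rail) when fully home.
- tab2 (a joint): travel of snap tab 2 in m: 0 = up, 0.010 = fully pressed home; slides straight down into the tray, stays where it is pushed, takes about 5 N plus light damping.
- tab2_top (a point): centre of the top of the white pad of snap tab 2 (pad 18 mm radially by 24 mm); 24 mm above the tray's underside when up, 14 mm (level with the gallery rail) when fully home.
- tab3 (a joint): travel of snap tab 3 in m: 0 = up, 0.010 = fully pressed home; slides straight down into the tray, stays where it is pushed, takes about 5 N plus light damping.
- tab3_top (a point): centre of the top of the white pad of snap tab 3 (pad 18 mm radially by 24 mm); 24 mm above the tray's underside when up, 14 mm (level with the gallery rail) when fully home.
- jar0: loose lidded ceramic garnish jar, dark red, 0.15 to 0.3 kg: round body 56 mm diameter, 40 mm tall, with a round brass knob 20 mm in diameter and 24 mm high on top (64 mm tall in all; grip the knob from above). Origin at the centre of its underside, z up. May be absent.
- jar1: loose lidded ceramic garnish jar, olive green, 0.15 to 0.3 kg: round body 56 mm diameter, 40 mm tall, with a round brass knob 20 mm in diameter and 24 mm high on top (64 mm tall in all; grip the knob from above). Origin at the centre of its underside, z up. May be absent.
- jar2: loose lidded ceramic garnish jar, amber yellow, 0.15 to 0.3 kg: round body 56 mm diameter, 40 mm tall, with a round brass knob 20 mm in diameter and 24 mm high on top (64 mm tall in all; grip the knob from above). Origin at the centre of its underside, z up. May be absent.
- jar3: loose lidded ceramic garnish jar, slate blue, 0.15 to 0.3 kg: round body 56 mm diameter, 40 mm tall, with a round brass knob 20 mm in diameter and 24 mm high on top (64 mm tall in all; grip the knob from above). Origin at the centre of its underside, z up. May be absent.
- jigger: loose steel double-cone measuring jigger, 48 mm diameter, 78 mm tall, a bystander standing behind the jars; origin under its centre.
- coupe: loose pink glass coupe, 94 mm diameter, 117 mm tall, a bystander; origin under its centre.
- sugar_pot: loose white ceramic sugar pot with blue twist cap, 90 mm diameter, 97 mm tall, a bystander; origin under its centre.
- stirrer_cup: loose clear acrylic cup with stirrers in it, 74 mm diameter, 195 mm tall over the stirrers, a bystander; origin under its centre.

How it is judged:
By the outcome, as a careful person would: the job done as asked, in the order asked, and still so for the second after the job is handed in, with the robot touching nothing.
Of jar0, jar1, jar2, jar3 only 2 to 4 are there at a start; the rules pass over those that are not, and their reading is None.
At some moment in a run one of jar0, jar1, jar2, jar3 may be knocked a few centimetres aside while the robot is not near it.
It also fails if it takes over 210 s, if anything falls off the work surface, if the arm or the gripper's body presses on something with over 40 N, if the wrist force passes 120 N, or if a joint passes its speed limit or range.

## Working session

There is one attempt and no reset: what is moved stays moved. The work goes in short steps, Python scripts to look and compute and a tool call to move; the robot and the scene stay as the last step left them, time stands still between calls to the robot, and variables do not carry over. Pictures are saved under pics/ and viewed, and the job is handed in when it is done.

Besides the shell and the picture viewer there is one more tool, called after "Call:" by a JSON object that holds its "op" and its "data", one argument or row to a line. drive_tool: Moves the arm, as the interface text tells. Its arguments: {"type":"object","properties":{"targets":{"type":"array"},"force":{"type":"number"}},"required":["targets"]}

```bash
ls; mkdir -p pics
cat > h.py <<'E'
import numpy as np, cv2
from station import r
def snap(cam,tag):
    p,d=r.grab_frame(cam); np.savez(''+cam+'.npz',p=p,d=d)
    cv2.imwrite(f'pics/{tag}.png',p[:,:,::-1]); return p,d
def world(cam,d):
    m=r.camera_model(cam); v,u=np.mgrid[0:480,0:640]
    c=np.stack([(u-m['cx'])/m['fx']*d,(v-m['cy'])/m['fy']*d,d],-1)
    W=(c-np.array(m['t']))@np.array(m['R']); W[d<=0]=np.nan; return W
def proj(cam,X):
    m=r.camera_model(cam); c=np.array(m['R'])@np.array(X)+np.array(m['t'])
    return m['fx']*c[0]/c[2]+m['cx'],m['fy']*c[1]/c[2]+m['cy']
E
python3 - <<'E'
from h import *
for c in('scene','top'):
    p,d=snap(c,c+'0'); m=r.camera_model(c); print(c,m['fx'],np.round(-np.array(m['R']).T@m['t']),np.round(m['R'],2).tolist())
    W=world(c,d)
    for n in['muddler','rest_top','tray','tray_handle','hoop_top','tab0_top','jar0','jar1','jar2','jar3','jigger','coupe','sugar_pot','stirrer_cup']:
        try:
            for o in r.find_in(c,n)[:4]:
                u,v=o['location']; print(n,round(o['score'],2),[round(u),round(v)],np.round(W[int(v),int(u)]))
        except Exception as e: print(n,e)
print(r.get_obs())
E
```

```text
pics
scene 540.3085143945161 [1258.  759.  759.] [[-0.74, 0.67, -0.02], [0.38, 0.4, -0.83], [-0.55, -0.62, -0.55]]
muddler 0.58 [263, 190] [ 560. -264.   92.]
rest_top 0.84 [336, 251] [531. -18.   8.]
rest_top 0.75 [379, 320] [646. 229.  22.]
tray 0.9 [418, 316] [563. 262.   5.]
tray_handle 0.72 [416, 315] [567. 257.   8.]
tray_handle 0.66 [335, 251] [534. -21.   8.]
hoop_top 0.65 [264, 214] [ 551. -279.    9.]
hoop_top 0.58 [555, 325] [473. 496.  81.]
tab0_top 0.5 [321, 292] [683.  98.  36.]
tab0_top 0.44 [455, 301] [486. 296.  22.]
jar0 0.81 [348, 218] [442. -68.  40.]
jar0 0.7 [322, 290] [680.  95.  38.]
jar1 0.81 [348, 218] [442. -68.  40.]
jar1 0.7 [322, 290] [680.  95.  38.]
jar2 0.81 [348, 218] [442. -68.  40.]
jar2 0.7 [322, 290] [680.  95.  38.]
jar3 0.81 [348, 218] [442. -68.  40.]
jar3 0.7 [322, 290] [680.  95.  38.]
coupe 0.93 [554, 324] [472. 492.  80.]
sugar_pot 0.77 [234, 166] [ 516. -459.   73.]
stirrer_cup 0.83 [512, 377] [656. 516. 101.]
stirrer_cup 0.53 [452, 299] [490. 288.  22.]
top 572.4072919469519 [ 385.   13. 1722.] [[0.01, -1.0, 0.0], [-0.99, -0.01, -0.14], 
[... 1053 characters left out ...]
89977e+01,
       -1.13820348e-03,  8.36798509e+01]), 'dq': array([-0.08871259,  0.10412619,  0.06925023,  0.06627389,  0.06450078,
        0.05594557]), 'joint_efforts': array([ 1.18816861e-03, -4.63512361e+01,  2.70147067e+01,  5.13824743e-04,
       -1.65539573e-04,  1.24332442e-05]), 'tool_pos': array([174.2080384 , 547.98353823, 404.71102683]), 'orientation': array([[-9.53002279e-01,  3.02963127e-01,  3.22001656e-05],
       [ 3.02963127e-01,  9.53002279e-01,  2.35474287e-05],
       [-2.35528286e-05,  3.21962161e-05, -9.99999999e-01]]), 'force': array([ 1.02234533,  0.3244836 , -0.49359021]), 'ft_torque': array([0.06282541, 0.00895731, 0.01281649]), 'gripper_width': 0.9988812494700456}
```

View pics/scene0.png

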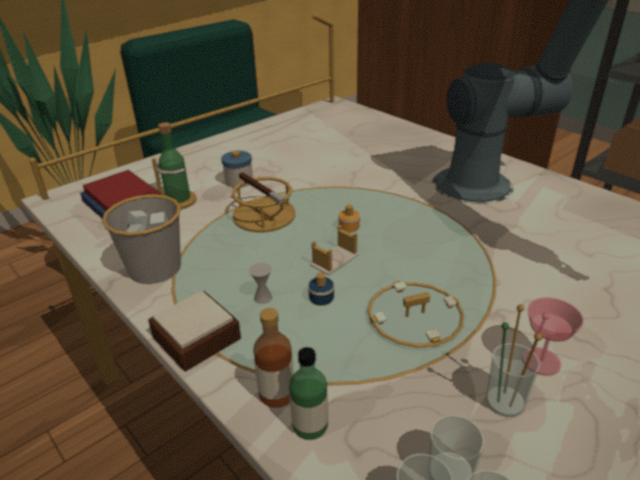

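View pics/top0.png

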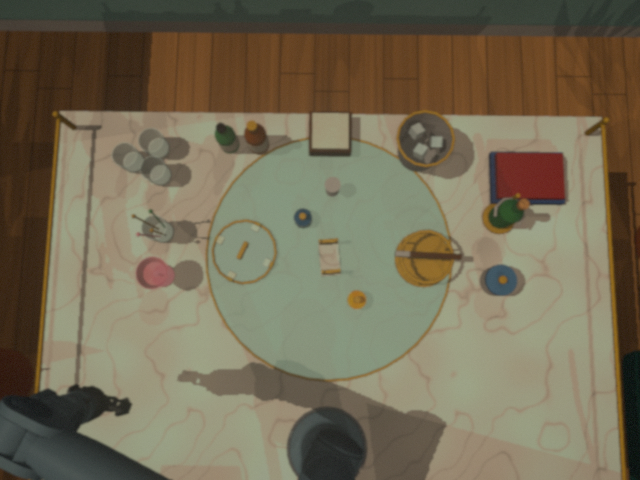

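Run:
```python
from h import *
z=np.load('top.npz');p,d=z['p'],z['d'];W=world('top',d)
def crop(n,u0,v0,w,h,s):
    cv2.imwrite(f'pics/{n}.png',cv2.resize(p[v0:v0+h,u0:u0+w,::-1],None,fx=s,fy=s,interpolation=cv2.INTER_CUBIC))
crop('c_tray',195,205,90,90,6);crop('c_hoop',385,215,90,90,6);crop('c_mid',285,205,90,110,5)
def reg(n,c,R,z0,z1,WW):
    m=(np.hypot(WW[...,0]-c[0],WW[...,1]-c[1])<R)&(WW[...,2]>z0)&(WW[...,2]<z1)
    q=WW[m]
    if len(q)<3: print(n,len(q));return
    mu=np.median(q,0);e=np.linalg.eigh(np.cov(q[:,:2].T));ax=e[1][:,1]
    print(n,len(q),'mean',np.round(q.mean(0),1),'mid',np.round((q.min(0)+q.max(0))/2,1),'ext',np.round(np.ptp(q,0)),'ang',round(np.degrees(np.arctan2(ax[1],ax[0])),1),'sd',np.round(np.sqrt(e[0]),1))
p2=np.load('scene.npz');W2=world('scene',p2['d'])
for nm,w in(('top',W),('scene',W2)):
    print(nm)
    reg('jar2',(432,-88),50,25,80,w);reg('jar3',(683,96),50,25,80,w);reg('jar2k',(432,-88),50,50,80,w);reg('jar3k',(683,96),50,50,80,w)
    reg('handle',(563,252),50,34,70,w);reg('trayrim',(563,252),120,9,30,w)
    reg('mudd',(545,-290),140,86,110,w);reg('hoop',(545,-290),110,60,86,w);reg('foot',(545,-290),110,6,16,w)
    reg('rest',(562,5),70,40,80,w);reg('foot',(562,5),90,5,14,w);reg('jig',(758,-13),45,40,90,w)
```

```text
top
jar2 298 mean [426.  -86.1  42.4] mid [425.4 -86.6  49.6] ext [55. 53. 44.] ang 144.6 sd [14.1 14.3]
jar3 276 mean [667.8  76.2  42.4] mid [668.   75.4  50.8] ext [55. 54. 44.] ang 147.2 sd [13.6 14.6]
jar2k 42 mean [426.  -85.2  63. ] mid [426.  -79.8  60.9] ext [17. 29. 22.] ang 82.7 sd [5.2 6. ]
jar3k 37 mean [666.9  75.3  62.7] mid [667.   74.6  61.9] ext [17. 18. 22.] ang -149.7 sd [4.8 5.1]
handle 104 mean [565.6 250.4  51.3] mid [565.7 250.4  50.7] ext [53. 32. 26.] ang 154.0 sd [ 4.4 15.9]
trayrim 1160 mean [566.6 247.8  14.5] mid [564.5 250.7  19.5] ext [230. 226.  21.] ang 99.8 sd [55.3 56.8]
mudd 397 mean [ 553.1 -283.9   95.1] mid [ 551.9 -285.7   96.9] ext [147. 188.  22.] ang 87.7 sd [13.  54.3]
hoop 513 mean [ 548.1 -286.5   78.7] mid [ 550.3 -288.6   73. ] ext [155. 181.  26.] ang 175.9 sd [51.1 53.3]
foot 1539 mean [ 548.3 -286.7   10.4] mid [ 544.1 -290.6   11. ] ext [217. 214.  10.] ang 164.4 sd [42.7 47.4]
rest 150 mean [552.9  -5.4  56.4] mid [551.7  -4.5  56. ] ext [104.  62.  31.] ang -174.4 sd [16.5 45.1]
foot 671 mean [ 5.574e+02 -5.000e-01  8.100e+00] mi
[... 739 characters left out ...]
4] ext [197. 196.  21.] ang -146.6 sd [59.7 61.9]
mudd 325 mean [ 555.9 -272.8   93.2] mid [ 553.7 -280.9   92.6] ext [ 25. 194.  13.] ang 88.0 sd [ 5. 57.]
hoop 532 mean [ 556.9 -273.2   77. ] mid [ 551.4 -281.3   73.4] ext [158. 190.  25.] ang 47.7 sd [47.  54.3]
foot 1367 mean [ 557.5 -270.9    9.4] mid [ 550.9 -281.1   10.9] ext [170. 174.  10.] ang 133.8 sd [40.8 44.4]
rest 369 mean [555.4   2.1  51.8] mid [ 5.517e+02 -4.000e-01  5.350e+01] ext [107.  67.  27.] ang -175.1 sd [18.7 45. ]
foot 456 mean [548.4   6.3   8.1] mid [548.9   9.1   9.5] ext [122.  82.   9.] ang -172.5 sd [17.2 33.1]
jig 375 mean [761.4  -2.8  71.9] mid [758.4  -7.   61. ] ext [46. 47. 39.] ang 56.7 sd [11.  12.3]
```

```bash
cd pics; python3 -c "
import cv2,numpy as np
a=cv2.imread('c_tray.png');b=cv2.imread('c_hoop.png');c=cv2.imread('c_mid.png')
cv2.imwrite('c_two.png',cv2.resize(np.hstack([a,b]),(800,400)))"
```

```text
(no output)
```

View pics/c_two.png

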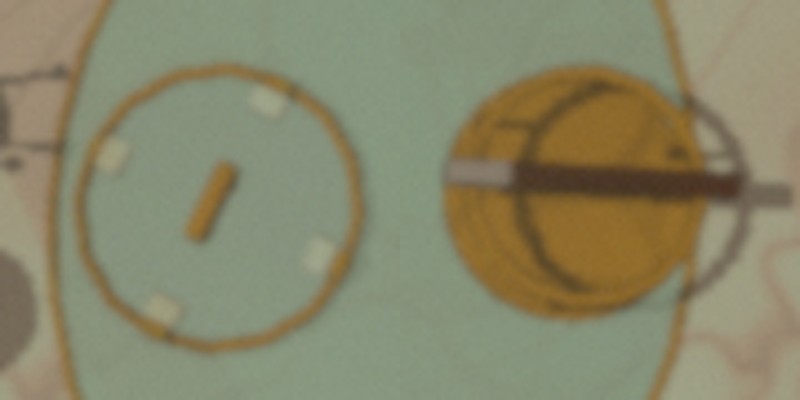

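View pics/c_mid.png

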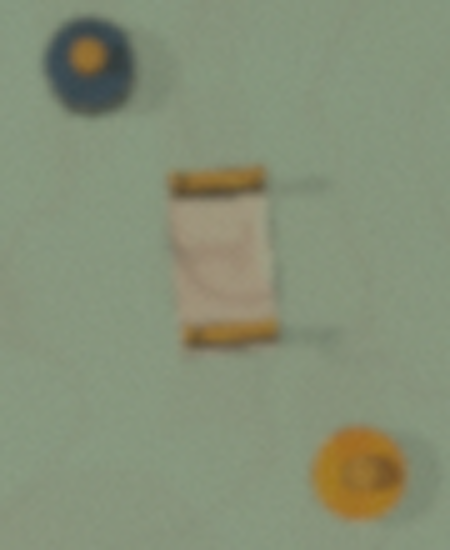

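```bash
cat > go.py <<'E'
import sys,numpy as np
from station import r
# usage: go.py x y z yang(tool y axis world angle) ; prints delta rows
x,y,z,a=map(float,sys.argv[1:5]); o=r.get_obs(); R=np.array(o['orientation']);P=np.array(o['tool_pos'])
d=R.T@(np.array([x,y,z])-P); cur=np.degrees(np.arctan2(R[1,1],R[0,1])); tw=-((a-cur+180)%360-180)
print('t',round(o['time_s'],2),'P',np.round(P,1),'yang',round(cur,1),'F',np.round(o['force'],1),'w',round(o['gripper_width'],3),'j',np.round(o['joints'],0))
print('delta',np.round(d,1),'twist rad',round(np.radians(tw),3),'deg',round(tw,1),'dist',round(np.linalg.norm(d)))
E
python3 go.py 552 -283 400 -2
```

```text
t 1.5 P [174.2 548.  404.7] yang 72.4 F [ 1.   0.3 -0.5] w 0.999 j [66. 22.  5. 73. -0. 84.]
delta [-611.8 -677.5    4.7] twist rad 1.298 deg 74.4 dist 913
```

Call:
{"op": "drive_tool", "data": {
  "targets": [
    [-28,-31,0,0,1],
    [-56,-62,0,0,1],
    [-84,-93,0,0,1],
    [-112,-124,0,0,1],
    [-140,-155,0,0,1]
  ],
  "force": 60
}}

```text
time_s: 1.92
tool_pos: [260.6, 356.7, 404.7]
orientation: [[-0.953, 0.302, 0.001], [0.302, 0.953, 0.0], [-0.0, 0.0, -1.0]]
force: [1.4, 0.1, 0.6]
gripper_width: 1.003
```

Call:
{"op": "drive_tool", "data": {
  "targets": [
    [-28,-31,0,0,1],
    [-56,-62,0,0,1],
    [-84,-93,0,0,1],
    [-112,-124,0,0,1],
    [-140,-155,0,0,1]
  ]
}}

```text
time_s: 2.33
tool_pos: [346.9, 166.8, 405.0]
orientation: [[-0.953, 0.302, 0.001], [0.303, 0.953, 0.0], [-0.001, 0.001, -1.0]]
force: [1.3, 0.3, 0.8]
gripper_width: 0.995
```

Call:
{"op": "drive_tool", "data": {
  "targets": [
    [-28,-31,0,0,1],
    [-56,-62,0,0,1],
    [-84,-93,0,0,1],
    [-112,-124,0,0,1],
    [-140,-155,0,0,1]
  ]
}}

```text
time_s: 2.75
tool_pos: [433.2, -23.1, 405.0]
orientation: [[-0.953, 0.304, 0.001], [0.304, 0.953, 0.0], [-0.001, 0.0, -1.0]]
force: [1.2, 1.5, 0.3]
gripper_width: 1.0
```

Call:
{"op": "drive_tool", "data": {
  "targets": [
    [-28,-31,0,0,1],
    [-56,-62,0,0,1],
    [-84,-93,0,0,1],
    [-112,-124,0,0,1],
    [-140,-155,0,0,1]
  ]
}}

```text
time_s: 3.17
tool_pos: [519.5, -212.7, 404.7]
orientation: [[-0.953, 0.304, 0.001], [0.304, 0.953, 0.0], [-0.001, 0.0, -1.0]]
force: [0.1, 0.2, 0.9]
gripper_width: 0.999
```

```bash
python3 go.py 552 -283 400 -2
```

```text
t 3.17 P [ 519.5 -212.7  404.7] yang 72.3 F [0.1 0.2 0.9] w 0.999 j [-29.  20.   2.  72.   0. -11.]
delta [-52.2 -57.1   4.8] twist rad 1.297 deg 74.3 dist 78
```

Call:
{"op": "drive_tool", "data": {
  "targets": [
    [-26,-28,0,0.12,1],
    [-52,-57,0,0.24,1],
    [-52,-57,0,0.36,1],
    [-52,-57,0,0.48,1],
    [-52,-57,0,0.6,1]
  ]
}}

```text
time_s: 3.58
tool_pos: [551.7, -281.8, 403.9]
orientation: [[-0.61, 0.793, -0.001], [0.793, 0.61, 0.001], [0.001, -0.0, -1.0]]
force: [-0.5, -0.9, -0.5]
gripper_width: 1.0
```

Call:
{"op": "drive_tool", "data": {
  "targets": [
    [0,0,0,0.12,1],
    [0,0,0,0.24,1],
    [0,0,0,0.36,1],
    [0,0,0,0.48,1],
    [0,0,0,0.6,1]
  ]
}}

```text
time_s: 4.0
tool_pos: [551.5, -280.7, 404.6]
orientation: [[-0.057, 0.998, -0.0], [0.998, 0.057, 0.0], [0.0, -0.0, -1.0]]
force: [0.6, 1.3, 0.2]
gripper_width: 1.0
```

Call:
{"op": "drive_tool", "data": {
  "targets": [
    [0,0,0,0.1,1],
    [0,0,0,0.1,1],
    [0,0,0,0.1,1]
  ]
}}

```text
time_s: 4.25
tool_pos: [551.5, -280.7, 404.6]
orientation: [[0.034, 0.999, 0.0], [0.999, -0.034, 0.0], [0.0, -0.0, -1.0]]
force: [-0.1, -0.1, -0.6]
gripper_width: 1.0
```

```bash
python3 go.py 552 -283 400 -2
python3 - <<'E'
from h import *
for c in('scene','top'):
    p,d=snap(c,c+'1');W=world(c,d);o=r.get_obs();P=o['tool_pos']
    # gripper points near
    m=(np.hypot(W[...,0]-P[0],W[...,1]-P[1])<90)
    for a,b in((224,262),(262,300),(310,345),(350,395)):
        q=W[m&(W[...,2]>a)&(W[...,2]<b)]
        if len(q):print(c,a,b,len(q),np.round(np.percentile(q,2,axis=0)),np.round(np.percentile(q,98,axis=0)))
    v,u=[int(t) for t in proj(c,[552,-283,250])][::-1]
    cv2.imwrite(f'pics/g1{c}.png',cv2.resize(p[max(v-70,0):v+70,u-70:u+70,::-1],None,fx=4,fy=4,interpolation=cv2.INTER_CUBIC))
    print(u,v)
E
cd pics;python3 -c "
import cv2,numpy as np
a=cv2.imread('g1scene.png');b=cv2.imread('g1top.png')
cv2.imwrite('g1.png',np.hstack([cv2.resize(a,(400,400)),cv2.resize(b,(400,400))]))"
```

```text
t 4.25 P [ 551.5 -280.7  404.6] yang -2.0 F [-0.1 -0.1 -0.6] w 1.0 j [-33.  27.  13.  76.   0.  59.]
delta [-2.3  0.6  4.6] twist rad 0.0 deg 0.0 dist 5
scene 224 262 103 [ 496. -291.  244.] [ 607. -267.  262.]
scene 262 300 342 [ 479. -291.  263.] [ 625. -264.  300.]
scene 310 345 772 [ 484. -294.  311.] [ 622. -259.  345.]
scene 350 395 554 [ 527. -291.  351.] [ 589. -241.  394.]
254 128
top 224 262 4 [ 595. -277.  257.] [ 600. -274.  258.]
top 262 300 33 [ 597. -288.  267.] [ 623. -272.  299.]
top 310 345 47 [ 589. -294.  310.] [ 622. -268.  344.]
top 350 395 58 [ 529. -295.  351.] [ 614. -246.  394.]
437 249
```

View pics/g1.png

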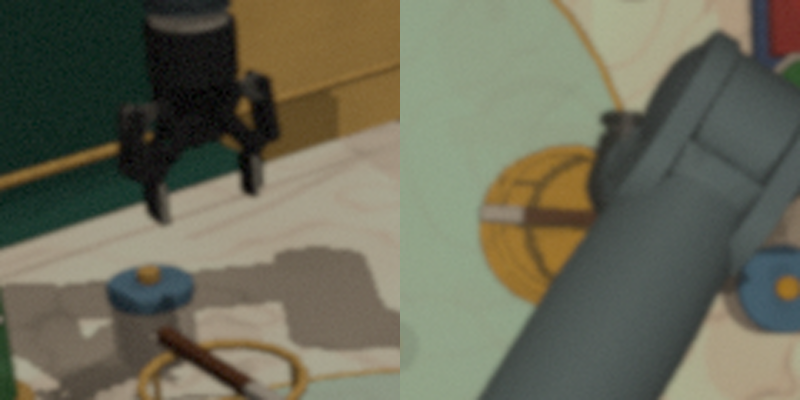

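Call:
{"op": "drive_tool", "data": {
  "targets": [
    [-2,2,30,0,0.2],
    [-2,2,60,0,0],
    [-2,2,90,0,0],
    [-2,2,110,0,0],
    [-2,2,120,0,0]
  ]
}}

```text
time_s: 4.77
tool_pos: [552.2, -282.0, 281.2]
orientation: [[0.036, 0.999, -0.004], [0.999, -0.036, 0.003], [0.003, -0.005, -1.0]]
force: [-0.4, 0.0, -0.5]
gripper_width: 0.504
```

```bash
python3 go.py 553.5 -283 243 -2
python3 - <<'E'
from h import *
p,d=snap('scene','s2');u,v=[int(t) for t in proj('scene',[552,-283,110])]
cv2.imwrite(f'pics/g2.png',cv2.resize(p[max(v-70,0):v+70,u-70:u+70,::-1],None,fx=4,fy=4,interpolation=cv2.INTER_CUBIC))
E
```

```text
t 4.77 P [ 552.2 -282.   281.2] yang -2.0 F [-0.4  0.  -0.5] w 0.504 j [-33.  30.  -0.  60.   0.  59.]
delta [-1.1  1.5 38.2] twist rad -0.001 deg -0.0 dist 38
```

View pics/g2.png

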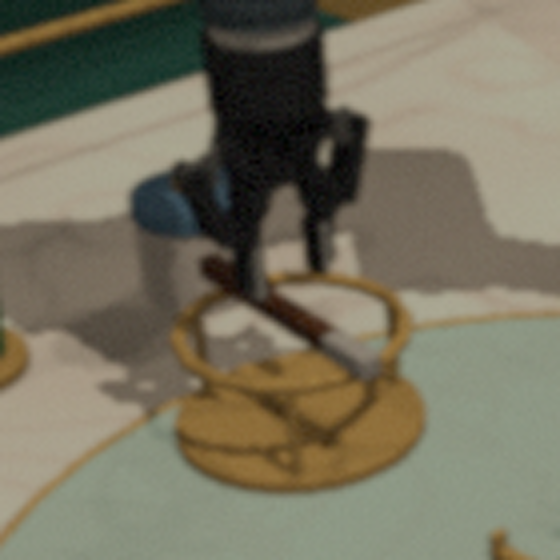

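Call:
{"op": "drive_tool", "data": {
  "targets": [
    [-1,1,15,0,0],
    [-1,1,30,0,0],
    [-1,1,39,0,0],
    [-1,1,39,0,-1],
    [-1,1,39,0,-1]
  ]
}}

```text
time_s: 5.23
tool_pos: [554.5, -283.8, 246.3]
orientation: [[0.037, 0.999, 0.0], [0.999, -0.037, 0.0], [0.0, 0.0, -1.0]]
force: [0.3, 0.5, 0.5]
gripper_width: 0.23
```

Call:
{"op": "drive_tool", "data": {
  "targets": [
    [0,0,0,0,-1],
    [0,0,0,0,-1],
    [0,0,0,0,-1],
    [0,0,0,0,-1],
    [0,0,0,0,-1]
  ]
}}

```text
time_s: 5.65
tool_pos: [554.7, -284.0, 246.7]
orientation: [[0.037, 0.999, 0.002], [0.999, -0.037, -0.001], [-0.001, 0.002, -1.0]]
force: [-0.5, -0.1, 4.3]
gripper_width: 0.171
```

Call:
{"op": "drive_tool", "data": {
  "targets": [
    [0,0,-10,0,-1],
    [0,0,-25,0,-1],
    [0,0,-45,0,-1],
    [0,0,-70,0,-1],
    [0,0,-70,0,-1]
  ]
}}

```text
time_s: 6.07
tool_pos: [555.6, -284.6, 321.3]
orientation: [[0.037, 0.999, 0.007], [0.999, -0.037, -0.004], [-0.004, 0.007, -1.0]]
force: [0.9, -0.8, 0.1]
gripper_width: 0.173
```

```bash
python3 go.py 553 -3 320 -85
python3 - <<'E'
from h import *
W=None
for c in('scene',):
    p,d=snap(c,'s3');W=world(c,d)
    u,v=[int(t) for t in proj('scene',[552,-283,130])]
    cv2.imwrite(f'pics/g3.png',cv2.resize(p[max(v-70,0):v+70,u-70:u+70,::-1],None,fx=4,fy=4,interpolation=cv2.INTER_CUBIC))
    hsv=cv2.cvtColor(p,cv2.COLOR_RGB2HSV)
    m=(np.abs(W[...,0]-552)<40)&(np.abs(W[...,1]+283)<120)&(W[...,2]>145)&(W[...,2]<185)
    q=W[m];print(len(q),np.round(np.percentile(q,[1,99],axis=0),0))
E
```

```text
t 6.07 P [ 555.6 -284.6  321.3] yang -2.1 F [ 0.9 -0.8  0.1] w 0.173 j [-33.  29.   4.  64.   0.  59.]
delta [281.3 -13.    0. ] twist rad 1.447 deg 82.9 dist 282
450 [[ 537. -373.  151.]
 [ 577. -188.  184.]]
```

View pics/g3.png

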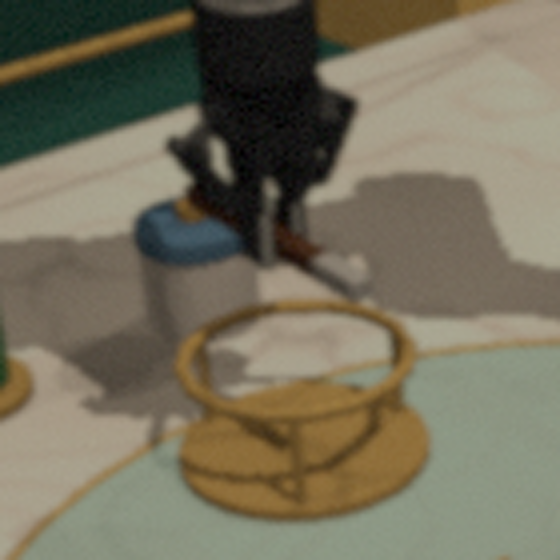

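Call:
{"op": "drive_tool", "data": {
  "targets": [
    [25,0,0,0,-1],
    [60,0,0,0.1,-1],
    [95,0,0,0.2,-1],
    [125,0,0,0.3,-1],
    [150,0,0,0.4,-1]
  ]
}}

```text
time_s: 6.53
tool_pos: [559.1, -131.6, 314.5]
orientation: [[0.427, 0.904, -0.002], [0.904, -0.427, 0.001], [0.0, -0.003, -1.0]]
force: [0.5, -0.1, -2.1]
gripper_width: 0.172
```

```bash
python3 go.py 552 -2 320 -84.8
```

```text
t 6.53 P [ 559.1 -131.6  314.5] yang -25.3 F [ 0.5 -0.1 -2.1] w 0.172 j [-20.  24.  -6.  61.   0.  96.]
delta [114.2 -61.7  -5.3] twist rad 1.039 deg 59.5 dist 130
```

Call:
{"op": "drive_tool", "data": {
  "targets": [
    [23,-12,-5,0.11,-1],
    [46,-24,-5,0.22,-1],
    [69,-37,-5,0.33,-1],
    [92,-50,-5,0.44,-1],
    [114,-62,-5,0.55,-1]
  ]
}}

```text
time_s: 6.95
tool_pos: [551.1, -2.9, 319.6]
orientation: [[0.837, 0.547, -0.002], [0.547, -0.837, 0.0], [-0.002, -0.002, -1.0]]
force: [-0.6, 0.2, -1.0]
gripper_width: 0.174
```

Call:
{"op": "drive_tool", "data": {
  "targets": [
    [0,0,0,0.11,-1],
    [0,0,0,0.22,-1],
    [0,0,0,0.33,-1],
    [0,0,0,0.44,-1],
    [0,0,0,0.5,-1]
  ]
}}

```text
time_s: 7.37
tool_pos: [551.4, -4.1, 319.5]
orientation: [[0.997, 0.079, -0.002], [0.079, -0.997, 0.0], [-0.002, -0.0, -1.0]]
force: [-0.4, 0.1, -1.0]
gripper_width: 0.169
```

```bash
python3 go.py 552 -2 235 -84.8
python3 - <<'E'
from h import *
p,d=snap('scene','s4');W=world('scene',d)
u,v=[int(t) for t in proj('scene',[552,-3,110])]
cv2.imwrite(f'pics/g4.png',cv2.resize(p[max(v-70,0):v+70,u-70:u+70,::-1],None,fx=4,fy=4,interpolation=cv2.INTER_CUBIC))
m=(np.abs(W[...,0]-552)<120)&(np.abs(W[...,1]+3)<40)&(W[...,2]>145)&(W[...,2]<185)
q=W[m];print(len(q),np.round(np.percentile(q,[1,99],axis=0),0))
q=W[m&(np.abs(W[...,0]-552)>25)];e=np.linalg.eigh(np.cov(q[:,:2].T))[1][:,1];print(np.degrees(np.arctan2(e[1],e[0])),q.mean(0))
# hoop circle fit
from scipy.optimize import least_squares
m=(np.hypot(W[...,0]-551,W[...,1]+284)<95)&(W[...,2]>72)&(W[...,2]<86);q=W[m]
f=least_squares(lambda s:np.hypot(q[:,0]-s[0],q[:,1]-s[1])-s[2],[551,-284,75],loss='soft_l1',f_scale=3);print('hoop',f.x,len(q))
E
```

```text
t 7.37 P [551.4  -4.1 319.5] yang -85.4 F [-0.4  0.1 -1. ] w 0.169 j [ -7.  21.  -9.  60.   0. 168.]
delta [ 1.  -2.  84.5] twist rad -0.011 deg -0.6 dist 85
668 [[459. -21. 151.]
 [646.  18. 183.]]
-176.31984219917612 [570.518216     3.04518266 163.46583757]
hoop [ 551.11978347 -278.3949983    74.12502464] 471
```

View pics/g4.png

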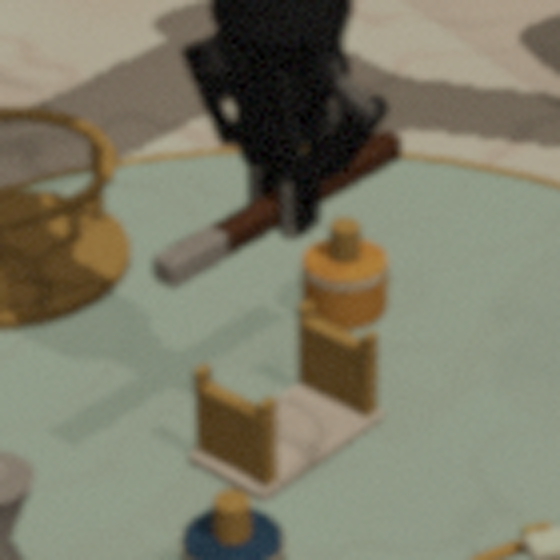

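Call:
{"op": "drive_tool", "data": {
  "targets": [
    [1,-1,25,0,-1],
    [1,-1,50,0,-1],
    [1,-1,70,0,-1],
    [1,-1,82,0,-1],
    [1,-1,82,0,-1]
  ]
}}

```text
time_s: 7.83
tool_pos: [550.6, -3.0, 234.8]
orientation: [[0.996, 0.085, -0.008], [0.085, -0.996, 0.001], [-0.007, -0.002, -1.0]]
force: [0.1, -0.0, -1.3]
gripper_width: 0.176
```

```bash
python3 go.py 552 -3 221.5 -84.8
python3 - <<'E'
from h import *
p,d=snap('scene','s5');W=world('scene',d)
u,v=[int(t) for t in proj('scene',[552,-3,60])]
cv2.imwrite(f'pics/g5.png',cv2.resize(p[max(v-70,0):v+70,u-70:u+70,::-1],None,fx=4,fy=4,interpolation=cv2.INTER_CUBIC))
E
```

```text
t 7.83 P [550.6  -3.  234.8] yang -85.1 F [ 0.1 -0.  -1.3] w 0.176 j [ -7.  25. -16.  49.   0. 168.]
delta [ 1.5  0.2 13.3] twist rad -0.006 deg -0.3 dist 13
```

View pics/g5.png

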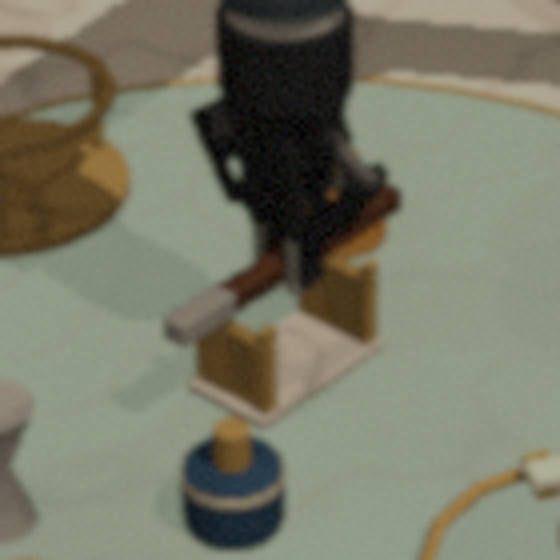

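Call:
{"op": "drive_tool", "data": {
  "targets": [
    [1,0,4,-0.02,-1],
    [1,0,8,-0.02,-1],
    [1,0,8,-0.02,-1]
  ]
}}

```text
time_s: 8.13
tool_pos: [554.2, -3.2, 230.8]
orientation: [[0.995, 0.104, 0.001], [0.104, -0.995, 0.0], [0.001, 0.0, -1.0]]
force: [1.1, -0.2, -1.1]
gripper_width: 0.176
```

```bash
python3 go.py 552 -3 221.5 -84.8
python3 - <<'E'
from h import *
p,d=snap('scene','s6');W=world('scene',d)
u,v=[int(t) for t in proj('scene',[552,-3,60])]
cv2.imwrite(f'pics/g6.png',cv2.resize(p[v-45:v+45,u-50:u+50,::-1],None,fx=7,fy=6,interpolation=cv2.INTER_CUBIC))
E
```

```text
t 8.13 P [554.2  -3.2 230.8] yang -84.0 F [ 1.1 -0.2 -1.1] w 0.176 j [ -7.  26. -16.  48.   0. 167.]
delta [-2.1 -0.4  9.3] twist rad 0.013 deg 0.8 dist 10
```

View pics/g6.png

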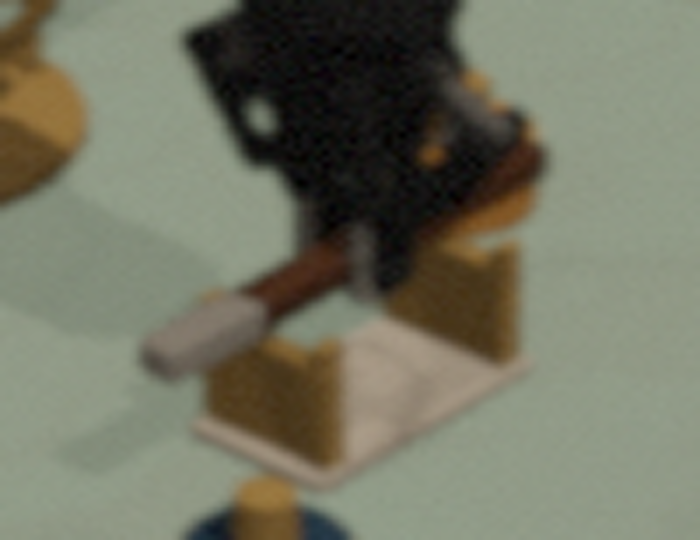

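Call:
{"op": "drive_tool", "data": {
  "targets": [
    [-2,0,4,0.01,-1],
    [-2,0,8,0.01,-1],
    [-2,0,10,0.01,-1],
    [-2,0,10,0.01,-1]
  ]
}}

```text
time_s: 8.52
tool_pos: [551.8, -3.4, 221.7]
orientation: [[0.996, 0.094, 0.001], [0.094, -0.996, -0.0], [0.001, 0.0, -1.0]]
force: [-3.3, 0.6, 8.2]
gripper_width: 0.172
```

Call:
{"op": "drive_tool", "data": {
  "targets": [
    [0,0,0,0,-0.5],
    [0,0,0,0,-0.3],
    [0,0,0,0,0],
    [0,0,0,0,0]
  ]
}}

```text
time_s: 8.85
tool_pos: [551.9, -3.4, 220.6]
orientation: [[0.996, 0.094, -0.0], [0.094, -0.996, 0.0], [-0.0, -0.0, -1.0]]
force: [-0.2, 0.6, 1.1]
gripper_width: 0.501
```

Call:
{"op": "drive_tool", "data": {
  "targets": [
    [0,0,-10,0,0],
    [0,0,-30,0,0],
    [0,0,-60,0,0.3],
    [0,0,-90,0,0.3],
    [0,0,-120,0,0.3]
  ]
}}

```text
time_s: 9.27
tool_pos: [551.5, -3.3, 342.5]
orientation: [[0.996, 0.094, -0.0], [0.094, -0.996, 0.0], [-0.0, -0.0, -1.0]]
force: [0.6, -1.1, 0.5]
gripper_width: 0.653
```

Call:
{"op": "drive_tool", "data": {
  "targets": [
    [0,-30,-10,-0.1,0.3],
    [0,-60,-10,-0.2,0.3],
    [0,-90,-10,-0.3,0.3],
    [0,-120,-10,-0.4,0.3],
    [0,-150,-10,-0.5,0.3]
  ]
}}

```text
time_s: 9.68
tool_pos: [537.6, 147.2, 351.7]
orientation: [[0.826, 0.563, 0.001], [0.563, -0.826, 0.0], [0.001, 0.0, -1.0]]
force: [0.6, 0.0, -0.2]
gripper_width: 0.649
```

```bash
cat > fit.py <<'E'
from h import *
from scipy.optimize import least_squares
def circ(q,c,R):
    f=least_squares(lambda s:np.hypot(q[:,0]-s[0],q[:,1]-s[1])-R,c,loss='soft_l1',f_scale=3);return np.round(f.x,1),len(q)
def near(W,c,R,z0,z1): return W[(np.hypot(W[...,0]-c[0],W[...,1]-c[1])<R)&(W[...,2]>z0)&(W[...,2]<z1)]
E
python3 go.py 566 255 300 63.5
python3 - <<'E'
from fit import *
for c in('scene','top'):
    p,d=snap(c,c+'7');W=world(c,d)
    u,v=[int(t) for t in proj(c,[552,-3,60])]
    cv2.imwrite(f'pics/g7{c}.png',cv2.resize(p[v-50:v+50,u-50:u+50,::-1],(400,400),interpolation=cv2.INTER_CUBIC))
    print(c,'hoop',circ(near(W,(551,-284),95,72,86),(551,-284),75))
    for n,k in(('jar2',(426,-83)),('jar3',(668,80))):
        q=near(W,k,60,32,48);print(n,np.round((q.min(0)+q.max(0))/2,1)) if len(q) else 0
    q=near(W,(566,254),35,40,60)
    if len(q):
        e=np.linalg.eigh(np.cov(q[:,:2].T))[1][:,1];print('handle',np.round((np.percentile(q,2,axis=0)+np.percentile(q,98,axis=0))/2,1),np.degrees(np.arctan2(e[1],e[0])),len(q))
    q=near(W,(566,254),112,9,17);q=q[np.hypot(q[:,0]-566,q[:,1]-254)>80];print('rim',circ(q,(566,254),94))
    q=near(W,(552,-3),110,60,80);
    if len(q):
        e=np.linalg.eigh(np.cov(q[:,:2].T))[1][:,1];print('mud',np.round(np.percentile(q,[2,98],axis=0)),np.degrees(np.arctan2(e[1],e[0])),len(q))
E
cd pics; python3 -c "
import cv2,numpy as np
cv2.imwrite('g7.png',np.hstack([cv2.imread('g7scene.png'),cv2.imread('g7top.png')]))"
```

```text
t 9.68 P [537.6 147.2 351.7] yang -55.7 F [ 0.6  0.  -0.2] w 0.649 j [  9.  21.  -5.  65.   0. 155.]
delta [ 84.2 -73.   51.8] twist rad -2.081 deg -119.2 dist 123
scene hoop (array([ 551.1, -278.5]), 479)
jar2 [424.9 -80.1  40. ]
jar3 [668.5  82.8  40. ]
handle [567.2 257.   48.1] 153.407483967951 243
rim (array([566.8, 256.7]), 815)
mud [[463. -24.  61.]
 [646.  27.  73.]] -174.62796022087022 548
top hoop (array([ 550.6, -285.3]), 514)
jar2 [425.3 -86.7  40. ]
jar3 [667.6  75.3  39.9]
rim (array([567.3, 249.7]), 128)
mud [[462. -29.  61.]
 [643.  17.  77.]] -174.37630129850194 395
```

View pics/g7.png

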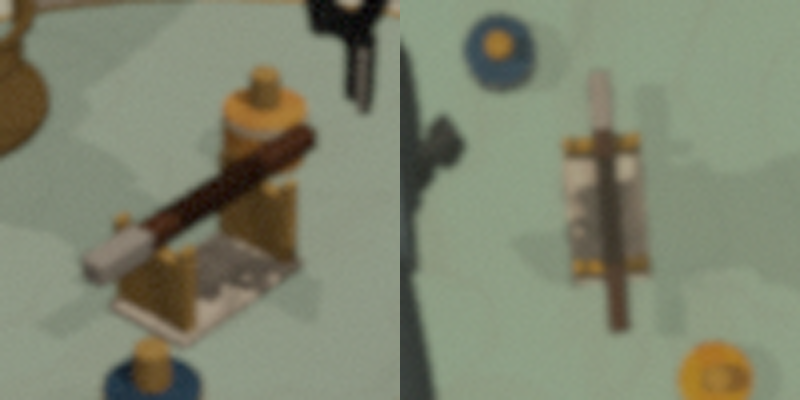

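Call:
{"op": "drive_tool", "data": {
  "targets": [
    [17,-15,0,-0.12,0.3],
    [34,-29,0,-0.24,0.3],
    [51,-44,0,-0.36,0.3],
    [68,-58,0,-0.48,0.3],
    [84,-72,0,-0.6,0.3]
  ]
}}

```text
time_s: 10.2
tool_pos: [567.6, 252.9, 351.3]
orientation: [[0.364, 0.931, 0.0], [0.931, -0.364, -0.0], [-0.0, 0.001, -1.0]]
force: [0.0, 0.4, -0.5]
gripper_width: 0.65
```

Call:
{"op": "drive_tool", "data": {
  "targets": [
    [0,0,0,-0.12,0.3],
    [0,0,0,-0.24,0.3],
    [0,0,0,-0.36,0.3],
    [0,0,0,-0.48,0.3],
    [0,0,0,-0.6,0.3]
  ]
}}

```text
time_s: 10.62
tool_pos: [567.4, 251.9, 351.2]
orientation: [[-0.225, 0.974, 0.0], [0.974, 0.225, -0.0], [-0.0, 0.0, -1.0]]
force: [0.5, 0.7, 0.1]
gripper_width: 0.65
```

Call:
{"op": "drive_tool", "data": {
  "targets": [
    [0,0,0,-0.12,0.3],
    [0,0,0,-0.24,0.3],
    [0,0,0,-0.36,0.3],
    [0,0,0,-0.48,0.3],
    [0,0,0,-0.6,0.3]
  ]
}}

```text
time_s: 11.03
tool_pos: [567.4, 251.8, 351.2]
orientation: [[-0.736, 0.677, 0.0], [0.677, 0.736, -0.0], [-0.0, -0.0, -1.0]]
force: [-0.4, -0.0, -0.9]
gripper_width: 0.649
```

```bash
python3 go.py 566.8 253 280 63.5
```

```text
t 11.03 P [567.4 251.8 351.2] yang 47.4 F [-0.4 -0.  -0.9] w 0.649 j [18. 28.  7. 69. -0. 61.]
delta [ 1.3  0.5 71.2] twist rad -0.281 deg -16.1 dist 71
```

Call:
{"op": "drive_tool", "data": {
  "targets": [
    [1,0,20,-0.12,0],
    [1,0,50,-0.24,0],
    [1,0,80,-0.28,0],
    [1,0,100,-0.28,0],
    [1,0,100,-0.28,0]
  ]
}}

```text
time_s: 11.45
tool_pos: [564.4, 251.8, 246.1]
orientation: [[-0.892, 0.452, -0.008], [0.452, 0.892, -0.003], [0.006, -0.007, -1.0]]
force: [-1.0, -0.2, -0.8]
gripper_width: 0.501
```

```bash
python3 go.py 566.8 253 199 63.5
python3 - <<'E'
from fit import *
p,d=snap('scene','s8');W=world('scene',d)
u,v=[int(t) for t in proj('scene',[567,253,60])]
cv2.imwrite(f'pics/g8.png',cv2.resize(p[v-60:v+60,u-60:u+60,::-1],(600,600),interpolation=cv2.INTER_CUBIC))
E
```

```text
t 11.45 P [564.4 251.8 246.1] yang 63.1 F [-1.  -0.2 -0.8] w 0.501 j [18. 32. -3. 55. -0. 45.]
delta [-1.9  2.5 47.1] twist rad -0.007 deg -0.4 dist 47
```

View pics/g8.png

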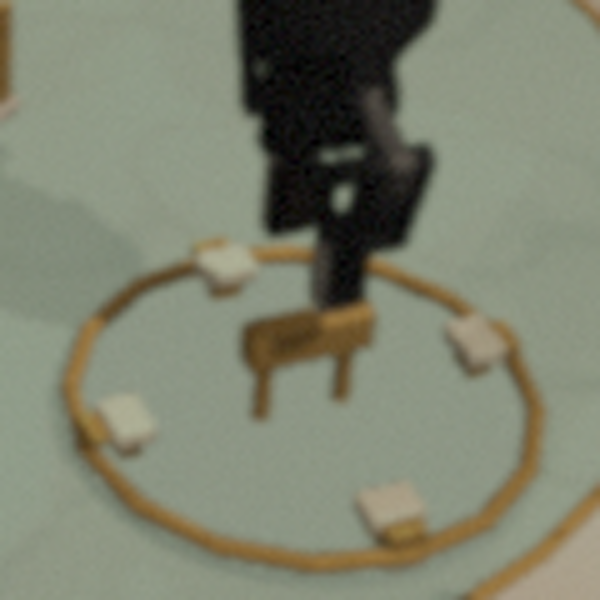

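Call:
{"op": "drive_tool", "data": {
  "targets": [
    [-1,1,15,0,0],
    [-1,1,30,0,0],
    [-1,1,42,0,0],
    [-1,1,47,0,0],
    [-1,1,47,0,0]
  ]
}}

```text
time_s: 11.92
tool_pos: [568.1, 253.6, 204.3]
orientation: [[-0.892, 0.452, 0.0], [0.452, 0.892, 0.0], [-0.0, 0.0, -1.0]]
force: [-0.2, 0.2, -0.1]
gripper_width: 0.498
```

```bash
python3 go.py 566.8 253 199 63.5
python3 - <<'E'
from fit import *
p,d=snap('scene','s9');W=world('scene',d)
u,v=[int(t) for t in proj('scene',[567,253,60])]
cv2.imwrite(f'pics/g9.png',cv2.resize(p[v-50:v+50,u-50:u+50,::-1],(600,600),interpolation=cv2.INTER_CUBIC))
E
```

```text
t 11.92 P [568.1 253.6 204.3] yang 63.2 F [-0.2  0.2 -0.1] w 0.498 j [18. 34. -6. 50. -0. 45.]
delta [ 0.9 -1.1  5.3] twist rad -0.006 deg -0.3 dist 5
```

View pics/g9.png

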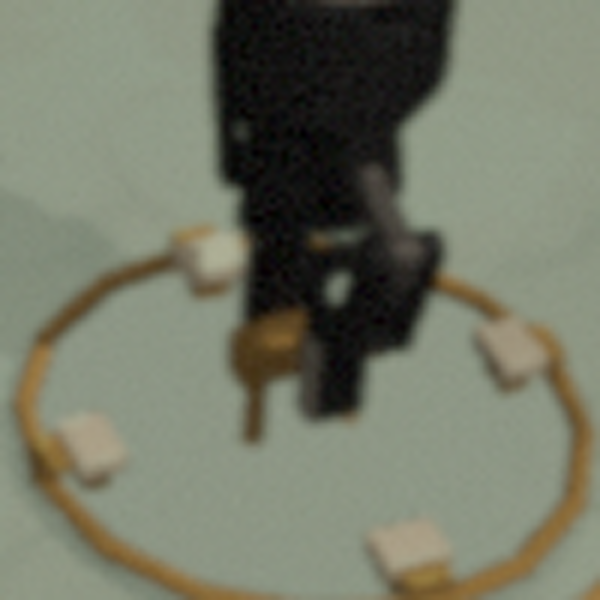

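Call:
{"op": "drive_tool", "data": {
  "targets": [
    [0,0,5,0,-0.3],
    [0,0,5,0,-1],
    [0,0,5,0,-1],
    [0,0,5,0,-1],
    [0,0,5,0,-1]
  ],
  "force": 80
}}

```text
time_s: 12.38
tool_pos: [568.1, 253.9, 199.6]
orientation: [[-0.893, 0.451, 0.001], [0.451, 0.893, 0.0], [-0.001, 0.001, -1.0]]
force: [-1.6, -0.6, 4.5]
gripper_width: 0.151
```

Call:
{"op": "drive_tool", "data": {
  "targets": [
    [0,0,0,0,-1],
    [0,0,0,0,-1],
    [0,0,0,0,-1],
    [0,0,0,0,-1]
  ]
}}

```text
time_s: 12.72
tool_pos: [568.1, 253.8, 199.6]
orientation: [[-0.893, 0.451, 0.001], [0.451, 0.893, 0.0], [-0.001, 0.001, -1.0]]
force: [-0.6, -0.9, 6.0]
gripper_width: 0.147
```

```bash
cat > rim.py <<'E'
from fit import *
import sys
x,y,z=map(float,sys.argv[1:4])
for c in('scene','top'):
    p,d=snap(c,'rim_'+c+sys.argv[4]);W=world(c,d)
    q=near(W,(x,y),112,z+9,z+17);q=q[np.hypot(q[:,0]-x,q[:,1]-y)>80];print(c,'rim',circ(q,(x,y),94))
    if len(q):
        A=np.c_[q[:,:2]-[x,y],np.ones(len(q))];s=np.linalg.lstsq(A,q[:,2],rcond=None)[0];print(' slope deg',np.round(np.degrees(s[:2]),2),'z',round(s[2],1))
E
python3 go.py 551 -282 300 63.5;python3 rim.py 567 253 0 a
```

```text
t 12.72 P [568.1 253.8 199.6] yang 63.2 F [-0.6 -0.9  6. ] w 0.147 j [18. 34. -7. 49. -0. 45.]
delta [-226.5 -485.9 -100.6] twist rad -0.005 deg -0.3 dist 545
scene rim (array([566.7, 256.7]), 714)
 slope deg [-0.23 -0.04] z 12.8
top rim (array([566.6, 253.1]), 223)
 slope deg [ 0.26 -0.01] z 12.4
```

Call:
{"op": "drive_tool", "data": {
  "targets": [
    [0,0,-5,0,-1],
    [0,0,-20,0,-1],
    [0,0,-45,0,-1],
    [0,0,-70,0,-1],
    [0,0,-95,0,-1]
  ]
}}

```text
time_s: 13.23
tool_pos: [566.7, 253.5, 293.0]
orientation: [[-0.893, 0.451, -0.004], [0.451, 0.893, -0.001], [0.003, -0.003, -1.0]]
force: [0.8, 0.2, -5.2]
gripper_width: 0.148
```

Call:
{"op": "drive_tool", "data": {
  "targets": [
    [0,0,-20,0,-1],
    [0,0,-35,0,-1],
    [0,0,-45,0,-1],
    [0,0,-45,0,-1]
  ]
}}

```text
time_s: 13.57
tool_pos: [568.2, 253.9, 340.3]
orientation: [[-0.893, 0.451, 0.002], [0.451, 0.893, 0.001], [-0.001, 0.002, -1.0]]
force: [1.2, 0.4, -5.5]
gripper_width: 0.147
```

```bash
python3 go.py 552.5 -281.4 340 63.2;python3 rim.py 567 253 140 b
```

```text
t 13.57 P [568.2 253.9 340.3] yang 63.2 F [ 1.2  0.4 -5.5] w 0.147 j [18. 28.  6. 67.  0. 45.]
delta [-2.274e+02 -4.849e+02 -2.000e-01] twist rad -0.0 deg -0.0 dist 536
scene rim (array([567.3, 257. ]), 827)
 slope deg [-0.03  0.02] z 153.1
top rim (array([565.4, 253.2]), 255)
 slope deg [ 0.31 -0.02] z 152.1
```

View pics/rim_sceneb.png

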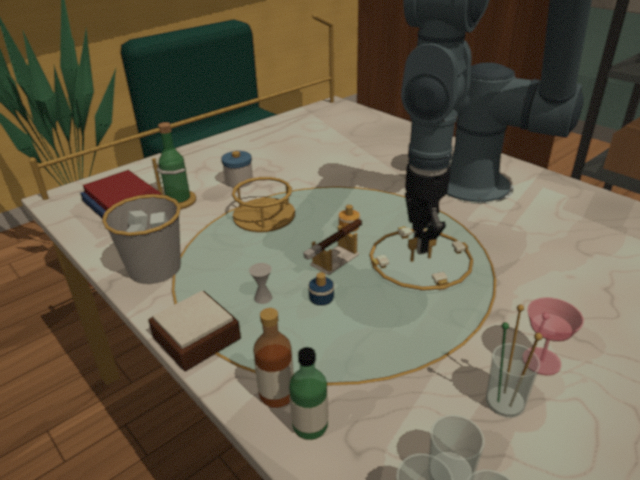

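Tray is lifted level. Carry to the hoop.

Call:
{"op": "drive_tool", "data": {
  "targets": [
    [-8,-17,0,0,-1],
    [-21,-44,0,0,-1],
    [-34,-72,0,0,-1],
    [-47,-100,0,0,-1],
    [-60,-128,0,0,-1]
  ]
}}

```text
time_s: 14.08
tool_pos: [562.5, 111.2, 336.4]
orientation: [[-0.893, 0.45, -0.004], [0.45, 0.893, -0.0], [0.003, -0.002, -1.0]]
force: [0.1, 0.0, -5.0]
gripper_width: 0.147
```

Call:
{"op": "drive_tool", "data": {
  "targets": [
    [-13,-28,0,0,-1],
    [-26,-56,0,0,-1],
    [-39,-84,0,0,-1],
    [-52,-112,0,0,-1],
    [-65,-140,0,0,-1]
  ]
}}

```text
time_s: 14.5
tool_pos: [557.4, -43.1, 336.6]
orientation: [[-0.893, 0.451, -0.004], [0.451, 0.893, 0.001], [0.004, -0.001, -1.0]]
force: [1.1, 0.2, -5.6]
gripper_width: 0.147
```

Call:
{"op": "drive_tool", "data": {
  "targets": [
    [-13,-28,0,0,-1],
    [-26,-56,0,0,-1],
    [-39,-84,0,0,-1],
    [-52,-112,0,0,-1],
    [-65,-140,0,0,-1]
  ]
}}

```text
time_s: 14.92
tool_pos: [552.4, -197.2, 336.4]
orientation: [[-0.893, 0.451, -0.003], [0.451, 0.893, 0.002], [0.004, 0.0, -1.0]]
force: [0.8, 0.4, -3.8]
gripper_width: 0.15
```

Call:
{"op": "drive_tool", "data": {
  "targets": [
    [-13,-28,0,0,-1],
    [-24,-51,0,0,-1],
    [-32,-67,0,0,-1],
    [-36,-76,0,0,-1],
    [-36,-76,0,0,-1]
  ]
}}

```text
time_s: 15.33
tool_pos: [550.6, -281.9, 336.7]
orientation: [[-0.891, 0.453, -0.002], [0.453, 0.891, 0.001], [0.003, -0.0, -1.0]]
force: [-0.2, 0.1, -4.6]
gripper_width: 0.149
```

```bash
python3 go.py 552.5 -281.4 262 63.2;python3 rim.py 552 -281 140 c
```

```text
t 15.33 P [ 550.6 -281.9  336.7] yang 63.0 F [-0.2  0.1 -4.6] w 0.149 j [-33.  28.   5.  67.  -0.  -6.]
delta [-1.7  1.3 74.7] twist rad -0.003 deg -0.2 dist 75
scene rim (array([ 548.4, -278. ]), 244)
 slope deg [0.01 0.09] z 151.3
top rim (array([ 548.3, -282.4]), 207)
 slope deg [ 0.06 -0.01] z 152.2
```

Call:
{"op": "drive_tool", "data": {
  "targets": [
    [-2,1,12,0,-1],
    [-2,1,24,0,-1],
    [-2,1,36,0,-1],
    [-2,1,42,0,-1],
    [-2,1,42,0,-1]
  ]
}}

```text
time_s: 15.85
tool_pos: [552.9, -278.2, 294.7]
orientation: [[-0.893, 0.449, -0.004], [0.449, 0.893, 0.003], [0.004, 0.001, -1.0]]
force: [-0.0, 0.2, -5.3]
gripper_width: 0.145
```

Call:
{"op": "drive_tool", "data": {
  "targets": [
    [0,0,0,0,-1],
    [0,0,0,0,-1],
    [0,0,0,0,-1]
  ]
}}

```text
time_s: 16.1
tool_pos: [553.9, -280.1, 297.7]
orientation: [[-0.893, 0.451, 0.002], [0.451, 0.893, -0.001], [-0.002, 0.0, -1.0]]
force: [-0.4, 0.3, -4.7]
gripper_width: 0.147
```

```bash
python3 go.py 552.5 -281.4 280 63.2;python3 rim.py 552 -281 95 d
python3 - <<'E'
from fit import *
for c in('scene','top'):
    z=np.load(c+'.npz');p,d=z['p'],z['d'];W=world(c,d)
    print(c,'hoop',circ(near(W,(551,-281),95,71,84),(551,-281),75))
    u,v=[int(t) for t in proj(c,[552,-281,90])]
    cv2.imwrite(f'pics/d{c}.png',cv2.resize(p[v-50:v+50,u-50:u+50,::-1],(400,400),interpolation=cv2.INTER_CUBIC))
cv2.imwrite('pics/d.png',np.hstack([cv2.imread('pics/dscene.png'),cv2.imread('pics/dtop.png')]))
E
```

```text
t 16.1 P [ 553.9 -280.1  297.7] yang 63.2 F [-0.4  0.3 -4.7] w 0.147 j [-33.  30.   1.  61.   0.  -6.]
delta [ 0.7 -1.8 17.7] twist rad 0.0 deg 0.0 dist 18
scene rim (array([ 552.6, -276. ]), 477)
 slope deg [ 0.17 -0.01] z 108.2
top rim (array([ 549.4, -286.1]), 277)
 slope deg [0.1  0.63] z 107.2
scene hoop (array([ 551.2, -279.5]), 183)
top hoop (array([ 551., -281.]), 0)
```

View pics/d.png

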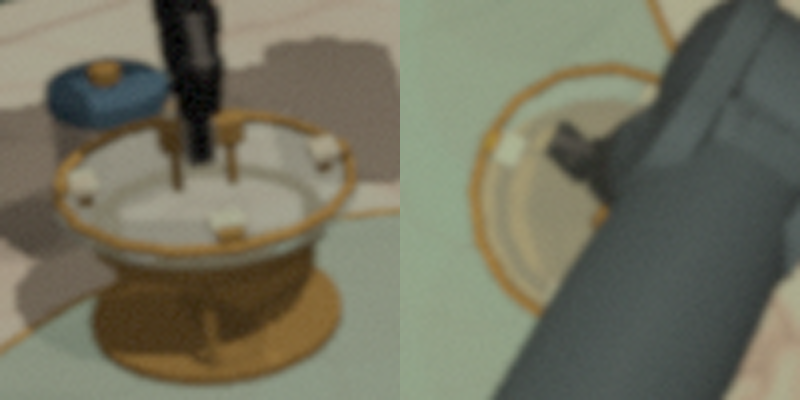

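Call:
{"op": "drive_tool", "data": {
  "targets": [
    [0.5,-2.4,3,0,-1],
    [0.5,-2.4,8,0,-1],
    [0.5,-2.4,12,0,-1],
    [0.5,-2.4,12,0,-1],
    [0.5,-2.4,12,0,-1]
  ]
}}

```text
time_s: 16.62
tool_pos: [551.6, -281.9, 283.9]
orientation: [[-0.892, 0.451, -0.001], [0.451, 0.892, 0.001], [0.002, 0.0, -1.0]]
force: [-0.3, 0.3, -5.2]
gripper_width: 0.155
```

Call:
{"op": "drive_tool", "data": {
  "targets": [
    [0,0,0,0,-1],
    [0,0,0,0,-1],
    [0,0,0,0,-1]
  ]
}}

```text
time_s: 16.87
tool_pos: [552.1, -282.1, 284.9]
orientation: [[-0.893, 0.451, 0.0], [0.451, 0.893, -0.0], [-0.0, 0.0, -1.0]]
force: [0.1, 0.6, -4.7]
gripper_width: 0.146
```

```bash
python3 go.py 552.4 -282 280 63.2;python3 rim.py 552 -281 86 e
python3 - <<'E'
from fit import *
c='scene'
z=np.load(c+'.npz');p,d=z['p'],z['d'];W=world(c,d)
u,v=[int(t) for t in proj(c,[552,-281,90])]
cv2.imwrite('pics/e.png',cv2.resize(p[v-45:v+45,u-45:u+45,::-1],(600,600),interpolation=cv2.INTER_CUBIC))
E
```

```text
t 16.87 P [ 552.1 -282.1  284.9] yang 63.2 F [ 0.1  0.6 -4.7] w 0.146 j [-33.  30.  -0.  60.   0.  -6.]
delta [-0.2  0.3  4.9] twist rad -0.0 deg -0.0 dist 5
scene rim (array([ 550.4, -278.2]), 365)
 slope deg [-0.09  0.1 ] z 97.9
top rim (array([ 549.4, -285.1]), 204)
 slope deg [-0.05 -0.13] z 98.8
```

View pics/e.png

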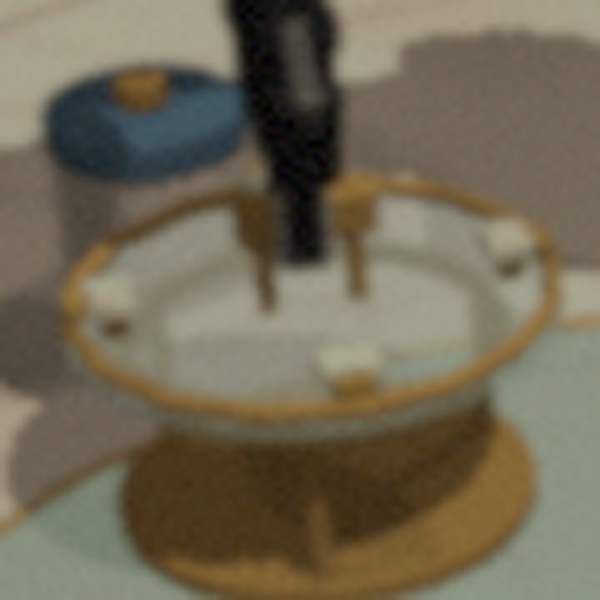

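Call:
{"op": "drive_tool", "data": {
  "targets": [
    [-0.7,0.3,2,0,-1],
    [-0.7,0.3,4,0,-1],
    [-0.7,0.3,5.5,0,-1],
    [-0.7,0.3,5.5,0,-1],
    [-0.7,0.3,5.5,0,-1]
  ]
}}

```text
time_s: 17.38
tool_pos: [552.8, -282.1, 279.6]
orientation: [[-0.893, 0.451, 0.001], [0.451, 0.893, -0.0], [-0.001, 0.0, -1.0]]
force: [-0.4, 1.1, 0.7]
gripper_width: 0.154
```

```bash
python3 go.py 552.4 -282 280 63.2;python3 rim.py 552 -281 81 f
```

```text
t 17.38 P [ 552.8 -282.1  279.6] yang 63.2 F [-0.4  1.1  0.7] w 0.154 j [-33.  30.  -1.  59.   0.  -6.]
delta [ 0.4 -0.1 -0.4] twist rad -0.0 deg -0.0 dist 1
scene rim (array([ 550.7, -278.3]), 356)
 slope deg [-0.08  0.17] z 92.6
top rim (array([ 550.4, -285. ]), 212)
 slope deg [0.07 0.05] z 93.7
```

Call:
{"op": "drive_tool", "data": {
  "targets": [
    [0,0,0,0,-0.6],
    [0,0,0,0,-0.4],
    [0,0,0,0,-0.2],
    [0,0,0,0,-0.2],
    [0,0,0,0,-0.2]
  ]
}}

```text
time_s: 17.9
tool_pos: [552.9, -282.2, 279.4]
orientation: [[-0.893, 0.451, 0.001], [0.451, 0.893, -0.0], [-0.001, 0.0, -1.0]]
force: [-0.4, 0.0, -0.7]
gripper_width: 0.399
```

Call:
{"op": "drive_tool", "data": {
  "targets": [
    [0,0,-10,0,-0.2],
    [0,0,-30,0,-0.2],
    [0,0,-55,0,-0.2],
    [0,0,-80,0,-1],
    [0,0,-100,0,-1]
  ]
}}

```text
time_s: 18.32
tool_pos: [552.8, -282.2, 382.0]
orientation: [[-0.893, 0.451, 0.002], [0.451, 0.893, -0.001], [-0.002, -0.0, -1.0]]
force: [0.3, 0.5, 1.2]
gripper_width: 0.127
```

```bash
python3 rim.py 552 -281 81 g;python3 - <<'E'
from fit import *
for c in('scene','top'):
    z=np.load(c+'.npz');p,d=z['p'],z['d'];W=world(c,d)
    # white tabs
    hsv=cv2.cvtColor(p,cv2.COLOR_RGB2HSV)
    m=(np.hypot(W[...,0]-551,W[...,1]+281)<95)&(np.hypot(W[...,0]-551,W[...,1]+281)>60)&(W[...,2]>97)&(W[...,2]<109)
    n,l,s,ce=cv2.connectedComponentsWithStats(m.astype(np.uint8))
    for i in range(1,n):
        if s[i,4]>5:q=W[l==i];print(c,s[i,4],np.round((np.percentile(q,5,axis=0)+np.percentile(q,95,axis=0))/2,1),ce[i].round(), p[l==i].mean(0).round())
u,v=[int(t) for t in proj('scene',[552,-281,90])]
p=np.load('scene.npz')['p'];cv2.imwrite('pics/gg.png',cv2.resize(p[v-45:v+45,u-45:u+45,::-1],(600,600),interpolation=cv2.INTER_CUBIC))
E
python3 go.py 552.4 -282 280 63.2
```

```text
scene rim (array([ 551.3, -278. ]), 348)
 slope deg [-0.09  0.13] z 92.8
top rim (array([ 550.1, -285.6]), 226)
 slope deg [-0.1   0.12] z 93.6
scene 31 [ 516.  -348.9  102.3] [256. 169.] [158. 153. 126.]
scene 51 [ 480.8 -244.   101. ] [291. 179.] [145. 138. 112.]
scene 55 [ 622.5 -313.5  101.5] [230. 187.] [149. 142. 115.]
scene 56 [ 585.8 -207.5  101.5] [267. 197.] [153. 146. 119.]
top 25 [ 627.2 -316.9  103.7] [439. 229.] [145. 140. 106.]
top 67 [ 586.3 -210.4  103. ] [402. 242.] [161. 156. 118.]
top 43 [ 479.7 -244.7  103.1] [414. 280.] [151. 148. 114.]
t 18.42 P [ 553.8 -282.8  384.3] yang 63.2 F [ 0.4 -0.4  0.7] w 0.003 j [-33.  27.  10.  73.   0.  -6.]
delta [  2.4   0.2 104.3] twist rad -0.0 deg -0.0 dist 104
```

View pics/gg.png

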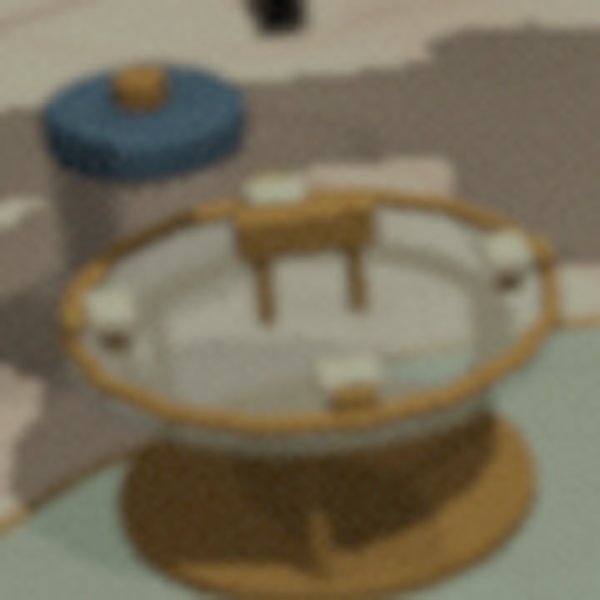

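```bash
python3 go.py 481.8 -246.9 330 63.2
```

```text
t 18.42 P [ 553.8 -282.8  384.3] yang 63.2 F [ 0.4 -0.4  0.7] w 0.003 j [-33.  27.  10.  73.   0.  -6.]
delta [80.9 -0.4 53.6] twist rad -0.0 deg -0.0 dist 97
```

Call:
{"op": "drive_tool", "data": {
  "targets": [
    [30,0,0,0,-1],
    [60,0,20,0,-1],
    [81,0,40,0,-1],
    [81,0,70,0,-1],
    [81,0,90,0,-1]
  ]
}}

```text
time_s: 18.83
tool_pos: [478.5, -244.4, 287.0]
orientation: [[-0.893, 0.451, -0.002], [0.451, 0.893, 0.002], [0.003, 0.0, -1.0]]
force: [-0.1, -0.1, 0.0]
gripper_width: 0.002
```

Call:
{"op": "drive_tool", "data": {
  "targets": [
    [0,0,0,0,-1],
    [0,0,0,0,-1],
    [0,0,0,0,-1]
  ]
}}

```text
time_s: 19.08
tool_pos: [480.9, -245.9, 290.1]
orientation: [[-0.893, 0.451, 0.001], [0.451, 0.893, -0.001], [-0.001, -0.0, -1.0]]
force: [0.3, -0.4, 0.7]
gripper_width: -0.0
```

```bash
python3 go.py 481.8 -246.9 277 63.2;python3 - <<'E'
from fit import *
p,d=snap('scene','t1')
u,v=[int(t) for t in proj('scene',[552,-281,90])]
cv2.imwrite('pics/t1c.png',cv2.resize(p[v-55:v+45,u-50:u+50,::-1],(600,600),interpolation=cv2.INTER_CUBIC))
E
```

```text
t 19.08 P [ 480.9 -245.9  290.1] yang 63.2 F [ 0.3 -0.4  0.7] w -0.0 j [-34.  21. -14.  55.   0.  -7.]
delta [-1.2 -0.5 13.1] twist rad -0.0 deg -0.0 dist 13
```

View pics/t1c.png

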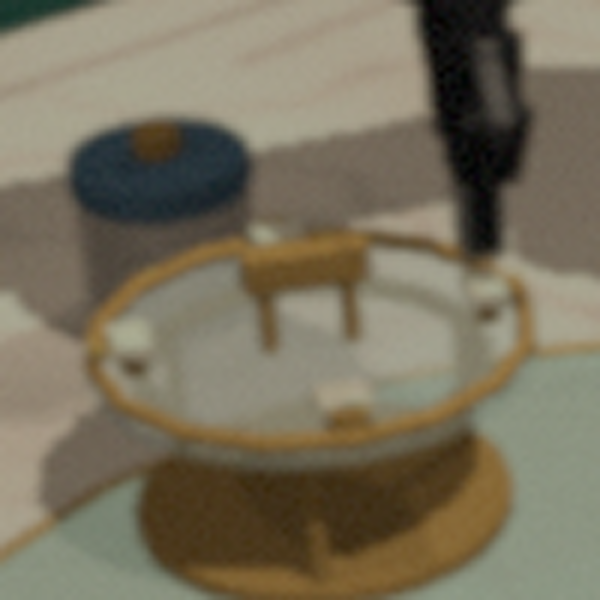

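Call:
{"op": "drive_tool", "data": {
  "targets": [
    [-1,-0.5,6,0,-1],
    [-1,-0.5,12,0,-1],
    [-1,-0.5,15,0,-1],
    [-1,-0.5,18,0,-1],
    [-1,-0.5,20,0,-1]
  ]
}}

```text
time_s: 19.55
tool_pos: [481.9, -247.1, 269.9]
orientation: [[-0.893, 0.451, 0.003], [0.451, 0.893, -0.002], [-0.003, -0.0, -1.0]]
force: [0.6, -1.7, 5.4]
gripper_width: 0.001
```

Call:
{"op": "drive_tool", "data": {
  "targets": [
    [0,0,1,0,-1],
    [0,0,2,0,-1],
    [0,0,3,0,-1],
    [0,0,3,0,-1]
  ]
}}

```text
time_s: 19.88
tool_pos: [481.9, -247.1, 267.3]
orientation: [[-0.893, 0.451, 0.003], [0.451, 0.893, -0.002], [-0.003, -0.0, -1.0]]
force: [1.9, -1.0, 8.0]
gripper_width: 0.0
```

Call:
{"op": "drive_tool", "data": {
  "targets": [
    [0,0,0.5,0,-1],
    [0,0,1,0,-1],
    [0,0,1,0,-1],
    [0,0,1,0,-1]
  ]
}}

```text
time_s: 20.22
tool_pos: [481.9, -247.0, 267.2]
orientation: [[-0.893, 0.451, 0.003], [0.451, 0.893, -0.002], [-0.004, -0.0, -1.0]]
force: [-0.3, 0.1, 14.8]
gripper_width: -0.001
```

Call:
{"op": "drive_tool", "data": {
  "targets": [
    [0,0,1,0,-1],
    [0,0,1.5,0,-1],
    [0,0,1.5,0,-1],
    [0,0,1.5,0,-1]
  ]
}}

```text
time_s: 20.55
tool_pos: [481.8, -247.0, 267.1]
orientation: [[-0.893, 0.451, 0.004], [0.451, 0.893, -0.003], [-0.005, -0.001, -1.0]]
force: [-2.5, 1.2, 23.7]
gripper_width: 0.004
```

Call:
{"op": "drive_tool", "data": {
  "targets": [
    [0,0,-20,0,-1],
    [0,0,-50,0,-1],
    [0,0,-65,0,-1],
    [0,0,-65,0,-1],
    [0,0,-65,0,-1]
  ]
}}

```text
time_s: 20.97
tool_pos: [480.8, -246.3, 328.5]
orientation: [[-0.893, 0.451, -0.001], [0.451, 0.893, 0.001], [0.001, 0.0, -1.0]]
force: [-0.6, 0.8, -0.7]
gripper_width: 0.001
```

```bash
python3 go.py 585.5 -212.5 330 63.2;python3 rim.py 552 -281 81 t2
python3 - <<'E'
from fit import *
p=np.load('scene.npz')['p']
u,v=[int(t) for t in proj('scene',[552,-281,90])]
cv2.imwrite('pics/t2c.png',cv2.resize(p[v-55:v+45,u-50:u+50,::-1],(600,600),interpolation=cv2.INTER_CUBIC))
E
```

```text
t 20.97 P [ 480.8 -246.3  328.5] yang 63.2 F [-0.6  0.8 -0.7] w 0.001 j [-34.  20. -10.  61.   0.  -7.]
delta [-78.3  77.4  -1.5] twist rad -0.0 deg -0.0 dist 110
scene rim (array([ 551.1, -278.5]), 381)
 slope deg [0.07 0.11] z 92.6
top rim (array([ 550.1, -284.9]), 262)
 slope deg [-0.19 -0.15] z 93.7
```

View pics/t2c.png

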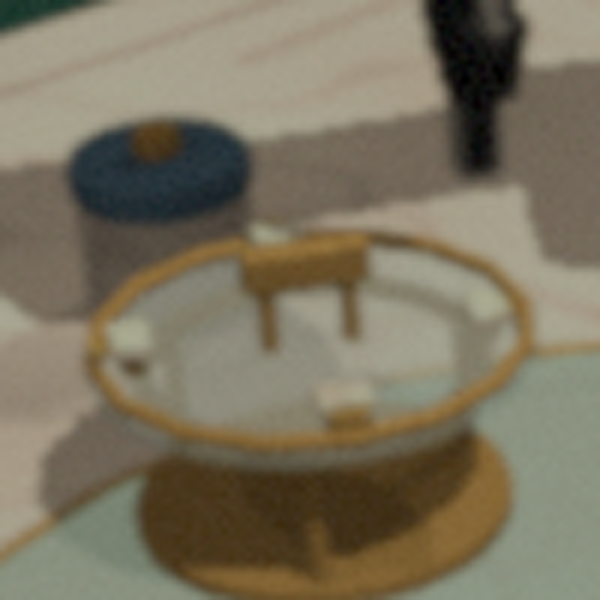

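Tab at (487,300) is down. Next tab (world +y side).

Call:
{"op": "drive_tool", "data": {
  "targets": [
    [-26,26,0,0,-1],
    [-52,52,0,0,-1],
    [-78,77,0,0,-1],
    [-78,77,20,0,-1],
    [-78,77,38,0,-1]
  ]
}}

```text
time_s: 21.48
tool_pos: [587.3, -212.0, 288.9]
orientation: [[-0.894, 0.449, 0.0], [0.449, 0.894, 0.0], [-0.0, 0.0, -1.0]]
force: [-1.1, 0.4, -1.2]
gripper_width: 0.0
```

Call:
{"op": "drive_tool", "data": {
  "targets": [
    [0,0,0,0,-1],
    [0,0,0,0,-1],
    [0,0,0,0,-1]
  ]
}}

```text
time_s: 21.73
tool_pos: [584.9, -212.9, 290.3]
orientation: [[-0.892, 0.451, -0.002], [0.451, 0.892, 0.001], [0.002, 0.0, -1.0]]
force: [-0.1, 0.1, 0.3]
gripper_width: 0.0
```

```bash
python3 go.py 585.5 -212.5 270 63.2;python3 - <<'E'
from fit import *
p,d=snap('scene','t3')
u,v=[int(t) for t in proj('scene',[552,-281,90])]
cv2.imwrite('pics/t3c.png',cv2.resize(p[v-55:v+45,u-50:u+50,::-1],(500,500),interpolation=cv2.INTER_CUBIC))
E
```

```text
t 21.73 P [ 584.9 -212.9  290.3] yang 63.2 F [-0.1  0.1  0.3] w 0.0 j [-26.  30.   1.  61.   0.   1.]
delta [-0.4  0.6 20.3] twist rad -0.0 deg -0.0 dist 20
```

View pics/t3c.png

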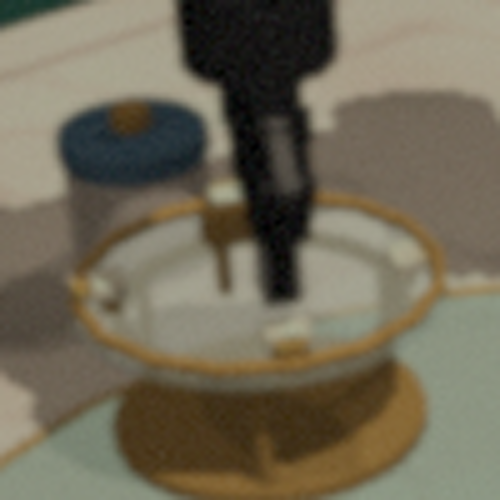

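Call:
{"op": "drive_tool", "data": {
  "targets": [
    [0,0,6,0,-1],
    [0,0,12,0,-1],
    [0,0,15,0,-1],
    [0,0,18,0,-1],
    [0,0,20,0,-1]
  ]
}}

```text
time_s: 22.2
tool_pos: [585.5, -213.2, 271.2]
orientation: [[-0.892, 0.451, 0.001], [0.451, 0.892, -0.001], [-0.001, -0.0, -1.0]]
force: [-1.1, -0.6, 5.7]
gripper_width: 0.002
```

Call:
{"op": "drive_tool", "data": {
  "targets": [
    [0,0,1,0,-1],
    [0,0,2,0,-1],
    [0,0,3,0,-1],
    [0,0,3,0,-1]
  ]
}}

```text
time_s: 22.53
tool_pos: [585.6, -213.2, 267.9]
orientation: [[-0.893, 0.451, 0.001], [0.451, 0.893, -0.001], [-0.001, -0.0, -1.0]]
force: [1.0, -1.9, 3.7]
gripper_width: -0.001
```

Call:
{"op": "drive_tool", "data": {
  "targets": [
    [0,0,1,0,-1],
    [0,0,2,0,-1],
    [0,0,2.5,0,-1],
    [0,0,2.5,0,-1]
  ]
}}

```text
time_s: 22.87
tool_pos: [585.5, -213.1, 267.3]
orientation: [[-0.893, 0.451, 0.002], [0.451, 0.893, -0.001], [-0.002, -0.0, -1.0]]
force: [-4.2, -0.0, 15.0]
gripper_width: -0.001
```

Call:
{"op": "drive_tool", "data": {
  "targets": [
    [0,0,-20,0,-1],
    [0,0,-50,0,-1],
    [0,0,-65,0,-1],
    [0,0,-65,0,-1],
    [0,0,-65,0,-1]
  ]
}}

```text
time_s: 23.28
tool_pos: [585.6, -212.8, 330.2]
orientation: [[-0.893, 0.451, 0.001], [0.451, 0.893, 0.0], [-0.001, 0.001, -1.0]]
force: [0.2, 0.9, -1.1]
gripper_width: -0.001
```

```bash
python3 go.py 620.2 -316.7 330 63.2;python3 rim.py 552 -281 81 t4
python3 - <<'E'
from fit import *
p=np.load('scene.npz')['p']
u,v=[int(t) for t in proj('scene',[552,-281,90])]
cv2.imwrite('pics/t4c.png',cv2.resize(p[v-55:v+45,u-50:u+50,::-1],(600,600),interpolation=cv2.INTER_CUBIC))
E
```

```text
t 23.28 P [ 585.6 -212.8  330.2] yang 63.2 F [ 0.2  0.9 -1.1] w -0.001 j [-26.  29.   5.  66.   0.   1.]
delta [-77.7 -77.1   0.2] twist rad 0.0 deg 0.0 dist 109
scene rim (array([ 551.6, -279. ]), 386)
 slope deg [-0.15 -0.03] z 92.6
top rim (array([ 552.2, -283.4]), 188)
 slope deg [ 0.45 -0.01] z 93.4
```

View pics/t4c.png

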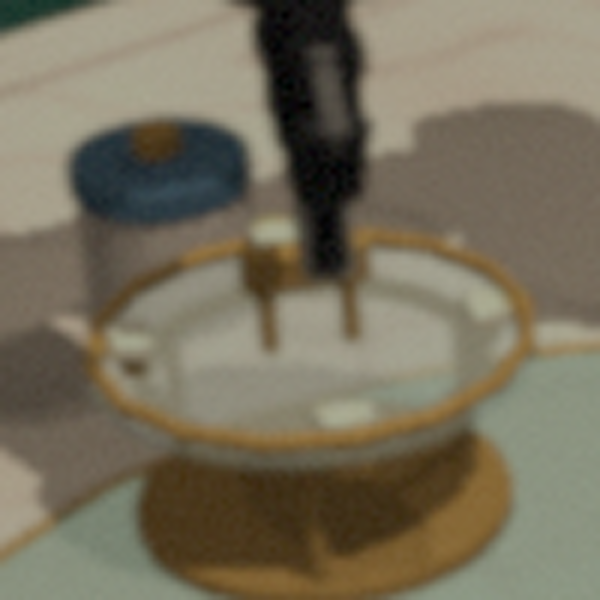

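Call:
{"op": "drive_tool", "data": {
  "targets": [
    [-26,-26,0,0,-1],
    [-52,-52,0,0,-1],
    [-78,-77,0,0,-1],
    [-78,-77,20,0,-1],
    [-78,-77,38,0,-1]
  ]
}}

```text
time_s: 23.8
tool_pos: [620.8, -319.4, 290.1]
orientation: [[-0.891, 0.453, 0.001], [0.453, 0.891, -0.0], [-0.001, 0.0, -1.0]]
force: [-0.3, 0.5, -0.2]
gripper_width: -0.001
```

Call:
{"op": "drive_tool", "data": {
  "targets": [
    [0,0,0,0,-1],
    [0,0,0,0,-1],
    [0,0,0,0,-1]
  ]
}}

```text
time_s: 24.05
tool_pos: [620.1, -316.3, 291.7]
orientation: [[-0.893, 0.451, -0.001], [0.451, 0.893, 0.001], [0.002, 0.0, -1.0]]
force: [0.0, -0.3, 0.2]
gripper_width: 0.0
```

```bash
python3 go.py 620.2 -316.7 270 63.2;python3 - <<'E'
from fit import *
p,d=snap('scene','t5')
u,v=[int(t) for t in proj('scene',[552,-281,90])]
cv2.imwrite('pics/t5c.png',cv2.resize(p[v-55:v+45,u-50:u+50,::-1],(500,500),interpolation=cv2.INTER_CUBIC))
E
```

```text
t 24.05 P [ 620.1 -316.3  291.7] yang 63.2 F [ 0.  -0.3  0.2] w 0.0 j [-32.  39.  16.  67.   0.  -5.]
delta [-0.3 -0.3 21.7] twist rad 0.0 deg 0.0 dist 22
```

View pics/t5c.png

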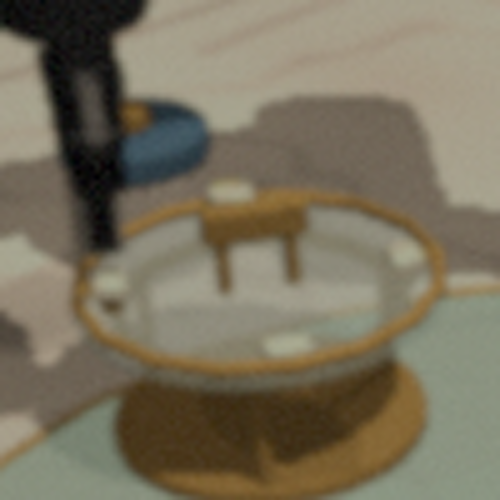

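Call:
{"op": "drive_tool", "data": {
  "targets": [
    [0,0,6,0,-1],
    [0,0,12,0,-1],
    [0,0,16,0,-1],
    [0,0,19,0,-1],
    [0,0,21,0,-1]
  ]
}}

```text
time_s: 24.52
tool_pos: [620.5, -316.7, 271.7]
orientation: [[-0.893, 0.451, 0.001], [0.451, 0.893, -0.0], [-0.001, 0.0, -1.0]]
force: [-0.2, 1.2, 5.4]
gripper_width: 0.004
```

Call:
{"op": "drive_tool", "data": {
  "targets": [
    [0,0,1,0,-1],
    [0,0,2,0,-1],
    [0,0,3,0,-1],
    [0,0,3,0,-1]
  ]
}}

```text
time_s: 24.85
tool_pos: [620.5, -316.8, 268.4]
orientation: [[-0.893, 0.451, 0.001], [0.451, 0.893, 0.0], [-0.001, 0.001, -1.0]]
force: [-0.2, 0.8, 4.8]
gripper_width: 0.006
```

Call:
{"op": "drive_tool", "data": {
  "targets": [
    [0,0,1,0,-1],
    [0,0,2,0,-1],
    [0,0,2.5,0,-1],
    [0,0,2.5,0,-1]
  ]
}}

```text
time_s: 25.18
tool_pos: [620.5, -316.7, 267.4]
orientation: [[-0.893, 0.451, 0.001], [0.451, 0.893, -0.0], [-0.001, 0.0, -1.0]]
force: [-2.2, 3.0, 11.7]
gripper_width: -0.001
```

Call:
{"op": "drive_tool", "data": {
  "targets": [
    [0,0,-20,0,-1],
    [0,0,-50,0,-1],
    [0,0,-65,0,-1],
    [0,0,-65,0,-1],
    [0,0,-65,0,-1]
  ]
}}

```text
time_s: 25.6
tool_pos: [620.5, -317.2, 330.8]
orientation: [[-0.892, 0.451, 0.001], [0.451, 0.892, -0.001], [-0.001, -0.0, -1.0]]
force: [0.3, 0.7, -1.2]
gripper_width: -0.0
```

```bash
python3 go.py 515.8 -351.4 330 63.2
```

```text
t 25.6 P [ 620.5 -317.2  330.8] yang 63.2 F [ 0.3  0.7 -1.2] w -0.0 j [-32.  38.  20.  72.  -0.  -5.]
delta [ 78.  -77.8   0.8] twist rad -0.0 deg -0.0 dist 110
```

Call:
{"op": "drive_tool", "data": {
  "targets": [
    [26,-26,0,0,-1],
    [52,-52,0,0,-1],
    [78,-78,0,0,-1],
    [78,-78,20,0,-1],
    [78,-78,38,0,-1]
  ]
}}

```text
time_s: 26.02
tool_pos: [513.2, -351.9, 291.1]
orientation: [[-0.891, 0.454, -0.001], [0.454, 0.891, 0.001], [0.002, 0.0, -1.0]]
force: [-0.3, -0.4, -0.6]
gripper_width: 0.003
```

Call:
{"op": "drive_tool", "data": {
  "targets": [
    [0,0,0,0,-1],
    [0,0,0,0,-1],
    [0,0,0,0,-1]
  ]
}}

```text
time_s: 26.27
tool_pos: [515.6, -351.1, 292.1]
orientation: [[-0.893, 0.451, -0.001], [0.451, 0.893, 0.001], [0.002, 0.0, -1.0]]
force: [0.5, -0.7, 0.0]
gripper_width: -0.0
```

```bash
python3 go.py 515.8 -351.4 270 63.2;python3 - <<'E'
from fit import *
p,d=snap('scene','t6')
u,v=[int(t) for t in proj('scene',[552,-281,90])]
cv2.imwrite('pics/t6c.png',cv2.resize(p[v-55:v+45,u-50:u+50,::-1],(500,500),interpolation=cv2.INTER_CUBIC))
E
```

```text
t 26.27 P [ 515.6 -351.1  292.1] yang 63.2 F [ 0.5 -0.7  0. ] w -0.0 j [-40.  30.   1.  61.  -0. -13.]
delta [-0.4 -0.2 22.1] twist rad 0.0 deg 0.0 dist 22
```

View pics/t6c.png

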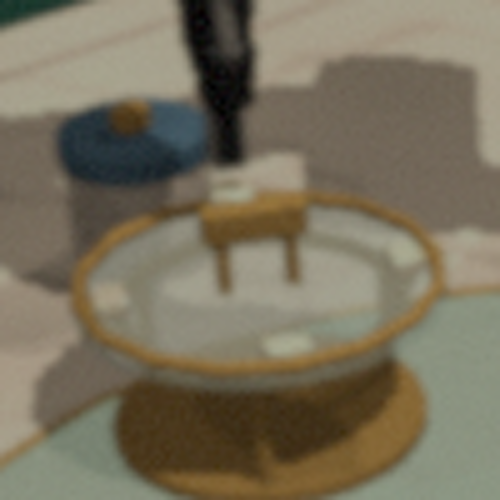

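Call:
{"op": "drive_tool", "data": {
  "targets": [
    [0,0,6,0,-1],
    [0,0,12,0,-1],
    [0,0,16,0,-1],
    [0,0,19,0,-1],
    [0,0,21,0,-1]
  ]
}}

```text
time_s: 26.73
tool_pos: [515.9, -351.3, 272.0]
orientation: [[-0.893, 0.451, 0.001], [0.451, 0.893, -0.0], [-0.001, 0.0, -1.0]]
force: [-0.7, 0.8, 5.7]
gripper_width: -0.0
```

Call:
{"op": "drive_tool", "data": {
  "targets": [
    [0,0,1,0,-1],
    [0,0,2,0,-1],
    [0,0,3,0,-1],
    [0,0,3,0,-1]
  ]
}}

```text
time_s: 27.07
tool_pos: [515.8, -351.3, 268.9]
orientation: [[-0.893, 0.451, 0.001], [0.451, 0.893, -0.0], [-0.001, 0.0, -1.0]]
force: [0.5, 0.7, 4.0]
gripper_width: 0.0
```

Call:
{"op": "drive_tool", "data": {
  "targets": [
    [0,0,1,0,-1],
    [0,0,2,0,-1],
    [0,0,3,0,-1],
    [0,0,3,0,-1]
  ]
}}

```text
time_s: 27.4
tool_pos: [515.8, -351.3, 267.3]
orientation: [[-0.893, 0.451, 0.002], [0.451, 0.893, -0.001], [-0.002, 0.0, -1.0]]
force: [-1.0, 2.6, 12.7]
gripper_width: -0.002
```

Call:
{"op": "drive_tool", "data": {
  "targets": [
    [0,0,-20,0,-1],
    [0,0,-50,0,-1],
    [0,0,-80,0,-1],
    [0,0,-100,0,-0.4],
    [0,0,-100,0,-0.4]
  ]
}}

```text
time_s: 27.82
tool_pos: [516.2, -352.2, 370.1]
orientation: [[-0.892, 0.451, 0.005], [0.451, 0.892, -0.005], [-0.007, -0.002, -1.0]]
force: [1.2, -1.3, 0.5]
gripper_width: 0.274
```

```bash
python3 go.py 425.5 -83.5 300 63.2;python3 rim.py 552 -281 81 t7
python3 - <<'E'
from fit import *
p=np.load('scene.npz')['p']
u,v=[int(t) for t in proj('scene',[552,-281,90])]
cv2.imwrite('pics/t7c.png',cv2.resize(p[v-55:v+45,u-50:u+50,::-1],(600,600),interpolation=cv2.INTER_CUBIC))
for c in('scene','top'):
    W=world(c,np.load(c+'.npz')['d'])
    for n,k in(('jar2',(425,-83)),('jar3',(668,79))):
        q=near(W,k,60,32,48);print(c,n,np.round((q.min(0)+q.max(0))/2,1),np.round(np.ptp(q,0))) if len(q) else 0
        q=near(W,k,60,50,75);print(c,n,'knob',np.round((q.min(0)+q.max(0))/2,1),np.round(np.ptp(q,0))) if len(q) else 0
E
```

```text
t 27.82 P [ 516.2 -352.2  370.1] yang 63.2 F [ 1.2 -1.3  0.5] w 0.274 j [-40.  28.   9.  71.  -0. -13.]
delta [202.6 199.   68.4] twist rad -0.0 deg -0.0 dist 292
scene rim (array([ 550.8, -278.4]), 421)
 slope deg [-0.01  0.04] z 92.4
top rim (array([ 551. , -283.6]), 513)
 slope deg [ 0.08 -0.06] z 93.3
scene jar2 [427.3 -80.   40. ] [57. 57. 16.]
scene jar2 knob [424.2 -81.   58.4] [23. 21. 16.]
scene jar3 [667.5  81.6  39.8] [56. 56. 16.]
scene jar3 knob [667.2  81.7  58.5] [21. 20. 16.]
top jar2 [425.3 -86.6  40. ] [55. 53. 16.]
top jar2 knob [426.  -85.1  64.2] [17. 17. 17.]
top jar3 [667.9  75.3  40. ] [55. 54. 15.]
top jar3 knob [658.6  74.7  61.5] [34. 18. 22.]
```

View pics/t7c.png

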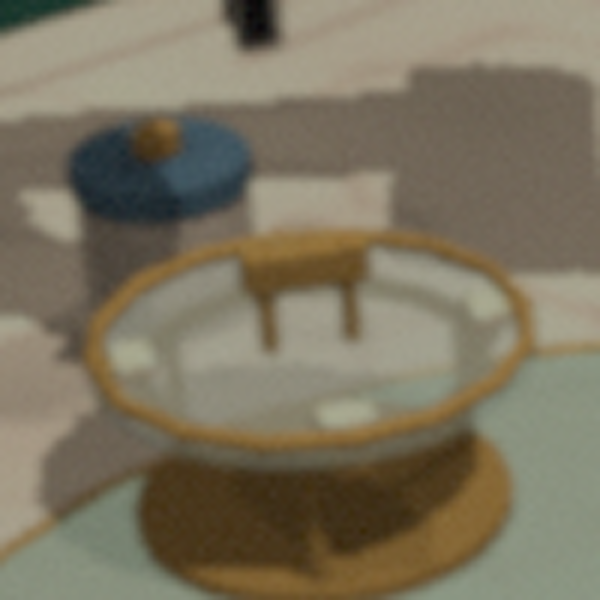

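View pics/rim_topt7.png

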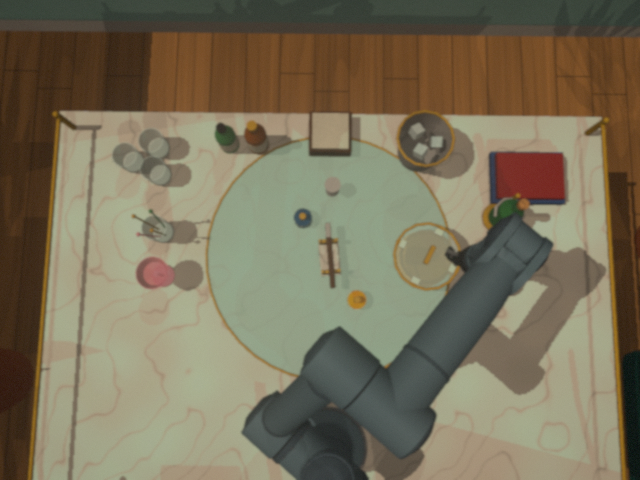

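Call:
{"op": "drive_tool", "data": {
  "targets": [
    [27,27,0,0,-0.2],
    [54,53,0,0,-0.2],
    [81,80,0,0,-0.2],
    [108,106,0,0,-0.2],
    [135,133,0,0,-0.2]
  ]
}}

```text
time_s: 28.33
tool_pos: [453.2, -170.0, 363.1]
orientation: [[-0.892, 0.452, -0.004], [0.452, 0.892, 0.002], [0.005, -0.0, -1.0]]
force: [1.3, 1.2, 0.2]
gripper_width: 0.401
```

Call:
{"op": "drive_tool", "data": {
  "targets": [
    [27,27,20,0,-0.2],
    [54,53,50,0,-0.2],
    [67,65,80,0,-0.2],
    [67,65,100,0,-0.2],
    [67,65,110,0,-0.2]
  ]
}}

```text
time_s: 28.75
tool_pos: [420.5, -80.9, 250.9]
orientation: [[-0.894, 0.449, -0.009], [0.449, 0.894, 0.003], [0.01, -0.001, -1.0]]
force: [0.4, 0.5, 0.0]
gripper_width: 0.399
```

Call:
{"op": "drive_tool", "data": {
  "targets": [
    [0,0,0,0,-0.2],
    [0,0,0,0,-0.2],
    [0,0,0,0,-0.2]
  ]
}}

```text
time_s: 29.0
tool_pos: [424.5, -83.7, 255.6]
orientation: [[-0.892, 0.451, -0.001], [0.451, 0.892, 0.0], [0.001, -0.0, -1.0]]
force: [0.0, 0.1, -0.0]
gripper_width: 0.4
```

```bash
python3 go.py 425.5 -83.5 214 63.2
cat > jar.py <<'E'
import sys
from fit import *
x,y,z=map(float,sys.argv[1:4])
ims=[]
for c in('scene','top'):
    p,d=snap(c,sys.argv[4]+c);W=world(c,d)
    q=near(W,(x,y),60,z+32,z+44)
    print(c,'body',np.round((q.min(0)+q.max(0))/2,1),np.round(np.ptp(q,0)),len(q)) if len(q) else print('none')
    u,v=[int(t) for t in proj(c,[x,y,z+60])];u=min(max(u,50),590);v=min(max(v,50),430)
    ims.append(cv2.resize(p[v-50:v+50,u-50:u+50,::-1],(400,400),interpolation=cv2.INTER_CUBIC))
cv2.imwrite('pics/'+sys.argv[4]+'c.png',np.hstack(ims))
E
python3 jar.py 425 -83 0 j2a
```

```text
t 29.0 P [424.5 -83.7 255.6] yang 63.2 F [ 0.   0.1 -0. ] w 0.4 j [-20.  12. -32.  46.  -0.   7.]
delta [-0.8  0.6 41.6] twist rad -0.0 deg -0.0 dist 42
scene body [426.6 -79.8  38. ] [56. 53. 12.] 187
none
```

View pics/j2ac.png

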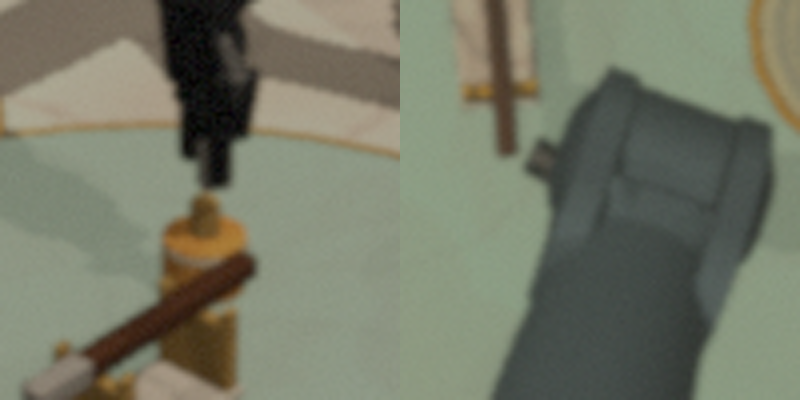

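Call:
{"op": "drive_tool", "data": {
  "targets": [
    [-0.5,0.5,12,0,-0.2],
    [-0.5,0.5,26,0,-0.2],
    [-0.5,0.5,36,0,-0.2],
    [-0.5,0.5,40,0,-0.2],
    [-0.5,0.5,40,0,-0.2]
  ],
  "force": 40
}}

```text
time_s: 29.52
tool_pos: [425.1, -83.4, 215.5]
orientation: [[-0.892, 0.451, -0.001], [0.451, 0.892, 0.0], [0.001, -0.0, -1.0]]
force: [0.3, -0.2, -0.2]
gripper_width: 0.397
```

Call:
{"op": "drive_tool", "data": {
  "targets": [
    [0,0,0,0,-0.4],
    [0,0,0,0,-0.5],
    [0,0,0,0,-0.6],
    [0,0,0,0,-1],
    [0,0,0,0,-1]
  ]
}}

```text
time_s: 29.93
tool_pos: [425.8, -83.4, 216.6]
orientation: [[-0.893, 0.451, 0.002], [0.451, 0.893, -0.0], [-0.002, 0.0, -1.0]]
force: [-1.0, 0.6, 5.8]
gripper_width: 0.215
```

```bash
python3 go.py 425.5 -83.5 214 63.2; python3 jar.py 425 -83 0 j2b
```

```text
t 29.93 P [425.8 -83.4 216.6] yang 63.2 F [-1.   0.6  5.8] w 0.215 j [-19.  15. -35.  40.   0.   7.]
delta [ 0.2 -0.2  2.6] twist rad 0.0 deg 0.0 dist 3
scene body [426.  -81.   37.8] [58. 55. 11.] 167
none
```

View pics/j2bc.png

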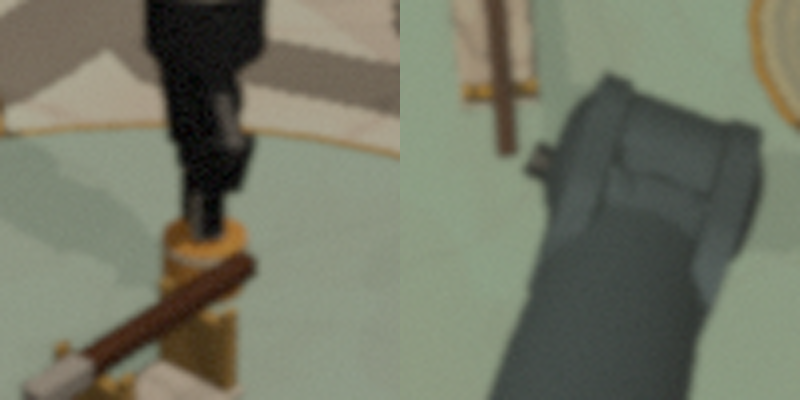

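Call:
{"op": "drive_tool", "data": {
  "targets": [
    [0,0,-3,0,-1],
    [0,0,-15,0,-1],
    [0,0,-40,0,-1],
    [0,0,-70,0,-1],
    [0,0,-100,0,-1]
  ]
}}

```text
time_s: 30.45
tool_pos: [424.2, -82.9, 315.9]
orientation: [[-0.893, 0.451, -0.003], [0.451, 0.893, 0.001], [0.003, -0.001, -1.0]]
force: [0.0, -0.2, -1.9]
gripper_width: 0.22
```

Call:
{"op": "drive_tool", "data": {
  "targets": [
    [0,0,-25,0,-1],
    [0,0,-40,0,-1],
    [0,0,-40,0,-1],
    [0,0,-40,0,-1]
  ]
}}

```text
time_s: 30.78
tool_pos: [425.3, -83.3, 355.8]
orientation: [[-0.893, 0.451, 0.001], [0.451, 0.893, -0.0], [-0.001, 0.0, -1.0]]
force: [0.6, 0.1, -1.9]
gripper_width: 0.215
```

```bash
python3 go.py 496.2 -299.8 354 63.2; python3 jar.py 425 -83 140 j2d
```

```text
t 30.78 P [425.3 -83.3 355.8] yang 63.2 F [ 0.6  0.1 -1.9] w 0.215 j [-19.   7. -22.  61.  -0.   7.]
delta [-160.9 -161.3    1.9] twist rad -0.0 deg -0.0 dist 228
scene body [425.8 -81.1 177.7] [56. 57. 11.] 180
none
```

View pics/j2dc.png

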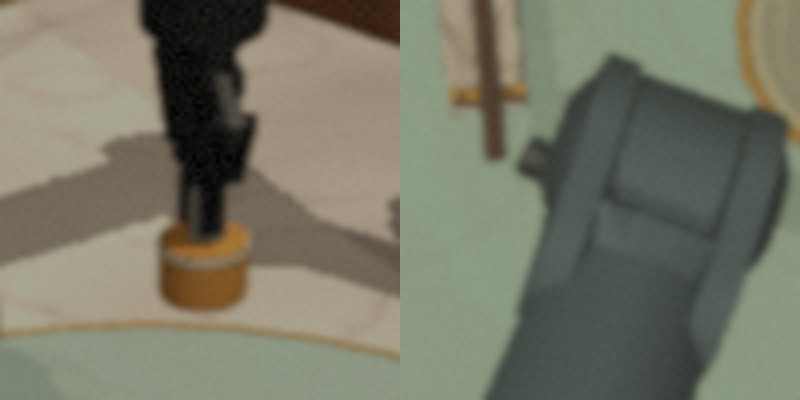

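Call:
{"op": "drive_tool", "data": {
  "targets": [
    [-12,-12,-10,0,-1],
    [-38,-38,-10,0,-1],
    [-65,-65,-10,0,-1],
    [-92,-92,-10,0,-1],
    [-115,-115,-10,0,-1]
  ]
}}

```text
time_s: 31.3
tool_pos: [475.9, -239.6, 363.5]
orientation: [[-0.892, 0.451, -0.003], [0.451, 0.892, 0.001], [0.003, 0.0, -1.0]]
force: [0.2, 0.0, -1.9]
gripper_width: 0.214
```

Call:
{"op": "drive_tool", "data": {
  "targets": [
    [-18,-18,0,0,-1],
    [-34,-34,0,0,-1],
    [-45,-45,0,0,-1],
    [-45,-45,0,0,-1],
    [-45,-45,0,0,-1]
  ]
}}

```text
time_s: 31.72
tool_pos: [495.4, -298.5, 363.3]
orientation: [[-0.892, 0.452, -0.003], [0.452, 0.892, 0.003], [0.004, 0.001, -1.0]]
force: [0.0, 0.8, -2.2]
gripper_width: 0.221
```

Call:
{"op": "drive_tool", "data": {
  "targets": [
    [0,0,20,0,-1],
    [0,0,40,0,-1],
    [0,0,45,0,-1],
    [0,0,45,0,-1],
    [0,0,45,0,-1]
  ]
}}

```text
time_s: 32.13
tool_pos: [495.5, -297.3, 320.5]
orientation: [[-0.893, 0.45, -0.001], [0.45, 0.893, 0.001], [0.002, 0.001, -1.0]]
force: [-0.4, 0.1, -2.1]
gripper_width: 0.212
```

```bash
python3 go.py 496 -299.3 303 63.2; python3 jar.py 496 -298 103 j2e
```

```text
t 32.13 P [ 495.5 -297.3  320.5] yang 63.2 F [-0.4  0.1 -2.1] w 0.212 j [-37.  24.  -4.  62.   0. -10.]
delta [-1.4 -1.6 17.5] twist rad 0.001 deg 0.0 dist 18
scene body [ 509.7 -294.1  140.9] [81. 58. 11.] 159
top body [ 510.6 -288.1  141.3] [86. 31. 11.] 76
```

View pics/j2ec.png

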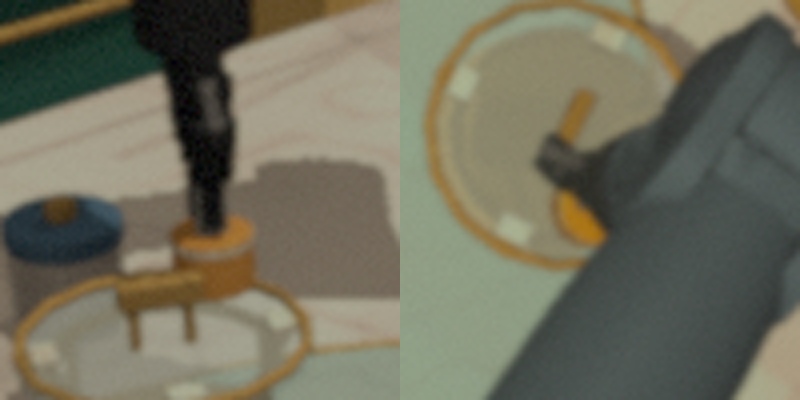

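Call:
{"op": "drive_tool", "data": {
  "targets": [
    [-1.2,-1.5,5,0,-1],
    [-1.2,-1.5,10,0,-1],
    [-1.2,-1.5,14,0,-1],
    [-1.2,-1.5,16,0,-1],
    [-1.2,-1.5,16,0,-1]
  ]
}}

```text
time_s: 32.65
tool_pos: [495.9, -299.9, 303.8]
orientation: [[-0.892, 0.451, -0.001], [0.451, 0.892, 0.001], [0.002, 0.0, -1.0]]
force: [-0.2, -0.2, -1.5]
gripper_width: 0.216
```

Call:
{"op": "drive_tool", "data": {
  "targets": [
    [0,0,0,0,-1],
    [0,0,0,0,-1]
  ]
}}

```text
time_s: 32.82
tool_pos: [496.3, -300.1, 304.7]
orientation: [[-0.893, 0.451, 0.0], [0.451, 0.893, 0.0], [-0.0, 0.0, -1.0]]
force: [-0.1, 0.0, -1.6]
gripper_width: 0.221
```

```bash
python3 go.py 496 -299.3 302.6 63.2; python3 jar.py 496 -298 87 j2f
```

```text
t 32.82 P [ 496.3 -300.1  304.7] yang 63.2 F [-0.1  0.  -1.6] w 0.221 j [-37.  25.  -6.  60.   0. -11.]
delta [0.6 0.6 2.1] twist rad -0.0 deg -0.0 dist 2
scene body [ 508.2 -291.8  125. ] [84. 63. 12.] 191
top body [ 511.3 -288.8  125.4] [86. 29. 11.] 73
```

View pics/j2fc.png

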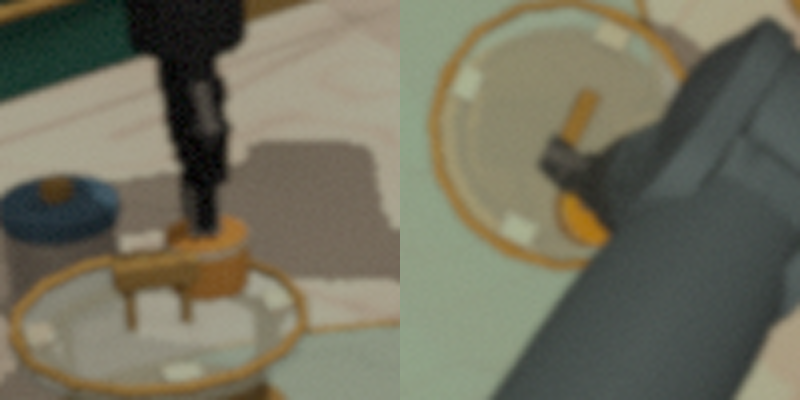

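Still 2 mm above; lower and release.

Call:
{"op": "drive_tool", "data": {
  "targets": [
    [0.5,0.5,1,0,-1],
    [0.5,0.5,2,0,-1],
    [0.5,0.5,2.5,0,-1],
    [0.5,0.5,2.5,0,-1]
  ]
}}

```text
time_s: 33.25
tool_pos: [496.1, -299.3, 302.6]
orientation: [[-0.893, 0.451, 0.001], [0.451, 0.893, -0.0], [-0.001, 0.0, -1.0]]
force: [-0.1, 1.1, 2.7]
gripper_width: 0.214
```

Call:
{"op": "drive_tool", "data": {
  "targets": [
    [0,0,0,0,-0.6],
    [0,0,0,0,-0.5],
    [0,0,0,0,-0.35],
    [0,0,0,0,-0.3],
    [0,0,0,0,-0.3]
  ]
}}

```text
time_s: 33.67
tool_pos: [496.1, -299.5, 302.1]
orientation: [[-0.893, 0.451, 0.0], [0.451, 0.893, -0.0], [-0.0, 0.0, -1.0]]
force: [0.6, -0.4, 0.1]
gripper_width: 0.346
```

Call:
{"op": "drive_tool", "data": {
  "targets": [
    [0,0,-8,0,-0.3],
    [0,0,-20,0,-0.3],
    [0,0,-40,0,-0.3],
    [0,0,-65,0,-0.3],
    [0,0,-90,0,-0.3]
  ]
}}

```text
time_s: 34.08
tool_pos: [495.8, -299.2, 393.3]
orientation: [[-0.893, 0.451, -0.001], [0.451, 0.893, 0.001], [0.001, 0.0, -1.0]]
force: [0.2, -0.6, -0.8]
gripper_width: 0.348
```

```bash
python3 go.py 667.7 79 390 63.2; python3 jar.py 496 -298 87 j2g; python3 jar.py 668 79 0 j3a
```

```text
t 34.08 P [ 495.8 -299.2  393.3] yang 63.2 F [ 0.2 -0.6 -0.8] w 0.348 j [-37.  22.   4.  72.   0. -11.]
delta [ 17.1 415.1   3.4] twist rad -0.0 deg -0.0 dist 415
scene body [ 510.8 -292.1  124.8] [82. 67. 12.] 195
top body [ 510.2 -296.4  125.1] [84. 60. 11.] 192
scene body [667.1  81.   38. ] [58. 58. 12.] 328
top body [668.1  75.3  38. ] [56. 54. 12.] 213
```

View pics/j2gc.png

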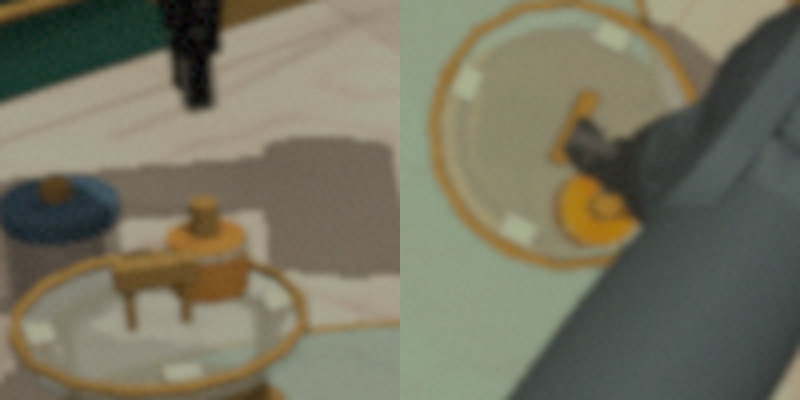

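Call:
{"op": "drive_tool", "data": {
  "targets": [
    [2,38,0,0,-0.2],
    [3,76,0,0,-0.2],
    [5,114,0,0,-0.2],
    [6,152,0,0,-0.2],
    [8,190,0,0,-0.2]
  ]
}}

```text
time_s: 34.7
tool_pos: [574.6, -124.6, 390.7]
orientation: [[-0.892, 0.451, -0.002], [0.451, 0.892, 0.001], [0.003, -0.0, -1.0]]
force: [0.7, -0.9, 0.2]
gripper_width: 0.405
```

Call:
{"op": "drive_tool", "data": {
  "targets": [
    [2,38,0,0,-0.2],
    [3,76,0,0,-0.2],
    [5,114,20,0,-0.2],
    [6,152,40,0,-0.2],
    [8,190,60,0,-0.2]
  ]
}}

```text
time_s: 35.12
tool_pos: [651.9, 45.6, 332.2]
orientation: [[-0.893, 0.451, -0.001], [0.451, 0.893, -0.0], [0.001, -0.001, -1.0]]
force: [0.3, -0.8, 0.8]
gripper_width: 0.398
```

```bash
python3 go.py 667.7 78.5 256 63.2
```

```text
t 35.12 P [651.9  45.6 332.2] yang 63.2 F [ 0.3 -0.8  0.8] w 0.398 j [-2. 32. 11. 69. -0. 25.]
delta [ 0.6 36.6 76.2] twist rad -0.0 deg -0.0 dist 84
```

Call:
{"op": "drive_tool", "data": {
  "targets": [
    [1,25,10,0,-0.2],
    [1,36,35,0,-0.2],
    [1,36,60,0,-0.2],
    [1,36,72,0,-0.2],
    [1,36,72,0,-0.2]
  ]
}}

```text
time_s: 35.53
tool_pos: [664.6, 76.9, 256.2]
orientation: [[-0.893, 0.45, -0.01], [0.45, 0.893, -0.0], [0.009, -0.005, -1.0]]
force: [-0.8, 0.0, -0.5]
gripper_width: 0.399
```

Call:
{"op": "drive_tool", "data": {
  "targets": [
    [0,0,0,0,-0.2],
    [0,0,0,0,-0.2],
    [0,0,0,0,-0.2]
  ]
}}

```text
time_s: 35.78
tool_pos: [667.6, 76.1, 263.5]
orientation: [[-0.892, 0.451, 0.002], [0.451, 0.892, 0.0], [-0.002, 0.001, -1.0]]
force: [0.3, -0.7, 0.6]
gripper_width: 0.398
```

```bash
python3 go.py 667.7 78.5 216 63.2; python3 jar.py 668 79 0 j3b
```

```text
t 35.78 P [667.6  76.1 263.5] yang 63.2 F [ 0.3 -0.7  0.6] w 0.398 j [ 1. 37.  8. 61.  0. 28.]
delta [ 1.1  2.2 47.5] twist rad -0.0 deg -0.0 dist 48
scene body [667.   82.9  37.7] [58. 54. 11.] 326
none
```

View pics/j3bc.png

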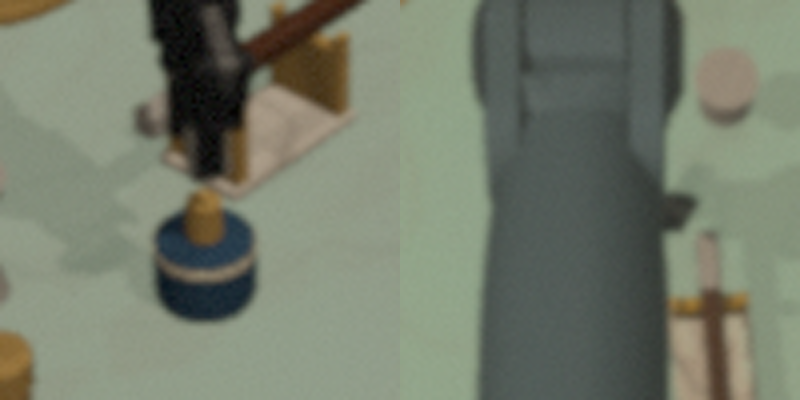

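Call:
{"op": "drive_tool", "data": {
  "targets": [
    [1,2.2,15,0,-0.2],
    [1,2.2,30,0,-0.2],
    [1,2.2,42,0,-0.2],
    [1,2.2,47,0,-0.2],
    [1,2.2,47,0,-0.2]
  ]
}}

```text
time_s: 36.3
tool_pos: [666.6, 78.6, 214.2]
orientation: [[-0.892, 0.451, -0.002], [0.451, 0.892, 0.0], [0.002, -0.001, -1.0]]
force: [-0.1, 0.4, -0.6]
gripper_width: 0.4
```

Call:
{"op": "drive_tool", "data": {
  "targets": [
    [0,0,0,0,-0.4],
    [0,0,0,0,-0.5],
    [0,0,0,0,-0.6],
    [0,0,0,0,-1],
    [0,0,0,0,-1]
  ]
}}

```text
time_s: 36.72
tool_pos: [667.8, 78.9, 216.5]
orientation: [[-0.893, 0.451, 0.003], [0.451, 0.893, 0.0], [-0.002, 0.001, -1.0]]
force: [0.3, 1.4, 4.3]
gripper_width: 0.216
```

```bash
python3 go.py 667.7 78.5 216 63.2; python3 jar.py 668 79 0 j3c
```

```text
t 36.72 P [667.8  78.9 216.5] yang 63.2 F [0.3 1.4 4.3] w 0.216 j [ 1. 39.  4. 55.  0. 28.]
delta [-0.1 -0.4  0.5] twist rad 0.0 deg 0.0 dist 1
scene body [667.9  82.2  37.9] [57. 56. 11.] 285
none
```

View pics/j3cc.png

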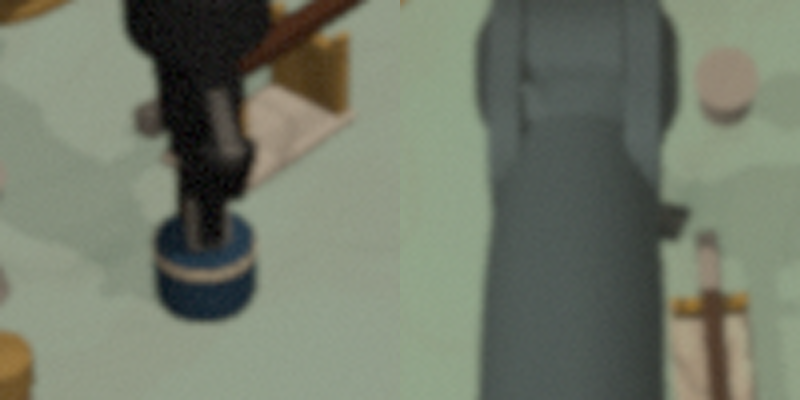

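Call:
{"op": "drive_tool", "data": {
  "targets": [
    [0,0,-3,0,-1],
    [0,0,-15,0,-1],
    [0,0,-40,0,-1],
    [0,0,-70,0,-1],
    [0,0,-100,0,-1]
  ]
}}

```text
time_s: 37.23
tool_pos: [666.1, 78.7, 314.3]
orientation: [[-0.893, 0.451, -0.005], [0.451, 0.893, -0.0], [0.004, -0.002, -1.0]]
force: [0.5, 0.4, -1.9]
gripper_width: 0.216
```

Call:
{"op": "drive_tool", "data": {
  "targets": [
    [0,0,-25,0,-1],
    [0,0,-45,0,-1],
    [0,0,-50,0,-1],
    [0,0,-50,0,-1]
  ]
}}

```text
time_s: 37.57
tool_pos: [667.6, 78.7, 366.3]
orientation: [[-0.893, 0.451, 0.003], [0.451, 0.893, 0.0], [-0.002, 0.001, -1.0]]
force: [0.0, -0.5, -2.8]
gripper_width: 0.218
```

```bash
python3 go.py 605.4 -263.6 366 63.2; python3 jar.py 668 79 150 j3d
```

```text
t 37.57 P [667.6  78.7 366.3] yang 63.2 F [ 0.  -0.5 -2.8] w 0.218 j [ 1. 34. 19. 75. -0. 28.]
delta [-9.890e+01 -3.336e+02  1.000e-01] twist rad -0.0 deg -0.0 dist 348
scene body [667.5  79.8 188. ] [57. 59. 12.] 302
none
```

View pics/j3dc.png

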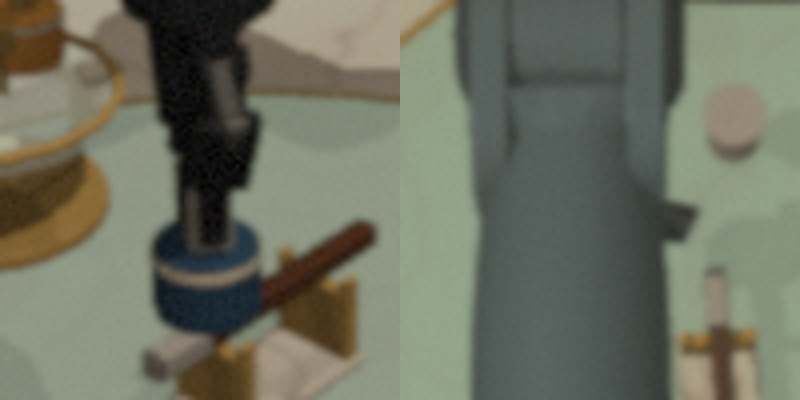

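Call:
{"op": "drive_tool", "data": {
  "targets": [
    [-5,-17,0,0,-1],
    [-14,-47,0,0,-1],
    [-23,-77,0,0,-1],
    [-32,-107,0,0,-1],
    [-41,-137,0,0,-1]
  ]
}}

```text
time_s: 38.08
tool_pos: [640.8, -63.0, 362.0]
orientation: [[-0.893, 0.45, -0.005], [0.45, 0.893, 0.001], [0.005, -0.001, -1.0]]
force: [0.7, -0.8, -2.4]
gripper_width: 0.215
```

Call:
{"op": "drive_tool", "data": {
  "targets": [
    [-9,-30,0,0,-1],
    [-18,-60,0,0,-1],
    [-27,-90,0,0,-1],
    [-35,-120,0,0,-1],
    [-43,-145,0,0,-1]
  ]
}}

```text
time_s: 38.5
tool_pos: [613.5, -212.5, 362.0]
orientation: [[-0.892, 0.452, -0.005], [0.452, 0.892, 0.002], [0.005, -0.001, -1.0]]
force: [0.6, -0.2, -2.6]
gripper_width: 0.221
```

Call:
{"op": "drive_tool", "data": {
  "targets": [
    [-8,-25,0,0,-1],
    [-14,-43,0,0,-1],
    [-15,-51,0,0,-1],
    [-15,-51,0,0,-1],
    [-15,-51,0,0,-1]
  ]
}}

```text
time_s: 38.92
tool_pos: [605.0, -262.5, 363.4]
orientation: [[-0.892, 0.451, -0.002], [0.451, 0.892, 0.002], [0.003, 0.001, -1.0]]
force: [-0.2, -0.1, -2.7]
gripper_width: 0.219
```

```bash
python3 go.py 605.4 -263.6 312 63.2; python3 jar.py 606 -262 150 j3e
```

```text
t 38.92 P [ 605.  -262.5  363.4] yang 63.2 F [-0.2 -0.1 -2.7] w 0.219 j [-29.  33.  16.  74.   0.  -2.]
delta [-1.  -0.8 51.4] twist rad -0.0 deg -0.0 dist 51
scene body [ 605.6 -257.9  187.8] [54. 53. 11.] 166
top body [ 601.4 -246.   187.8] [30. 20. 11.] 48
```

View pics/j3ec.png

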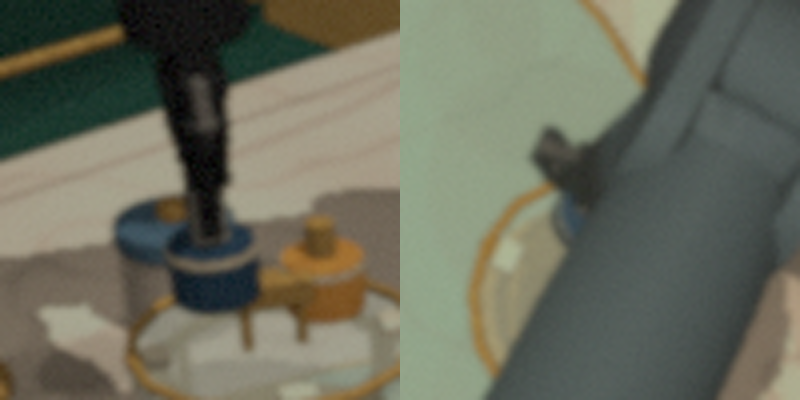

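Call:
{"op": "drive_tool", "data": {
  "targets": [
    [-0.8,-1,12,0,-1],
    [-0.8,-1,26,0,-1],
    [-0.8,-1,40,0,-1],
    [-0.8,-1,50,0,-1],
    [-0.8,-1,52,0,-1]
  ]
}}

```text
time_s: 39.43
tool_pos: [605.2, -262.7, 310.6]
orientation: [[-0.893, 0.449, -0.003], [0.449, 0.893, 0.002], [0.004, 0.001, -1.0]]
force: [-0.6, 0.5, -1.3]
gripper_width: 0.216
```

Call:
{"op": "drive_tool", "data": {
  "targets": [
    [0,0,0,0,-1],
    [0,0,0,0,-1]
  ]
}}

```text
time_s: 39.6
tool_pos: [605.9, -263.9, 313.5]
orientation: [[-0.893, 0.45, 0.001], [0.45, 0.893, -0.0], [-0.001, 0.0, -1.0]]
force: [0.2, 0.2, -2.0]
gripper_width: 0.214
```

```bash
python3 go.py 605.4 -263.8 302.5 63.2; python3 jar.py 606 -262 96 j3f
```

```text
t 39.6 P [ 605.9 -263.9  313.5] yang 63.2 F [ 0.2  0.2 -2. ] w 0.214 j [-29.  34.  10.  67.   0.  -2.]
delta [ 0.5 -0.2 11. ] twist rad 0.001 deg 0.0 dist 11
scene body [ 589.9 -262.6  133.6] [86. 67. 11.] 225
top body [ 602.8 -247.5  134.2] [31. 17. 11.] 37
```

View pics/j3fc.png

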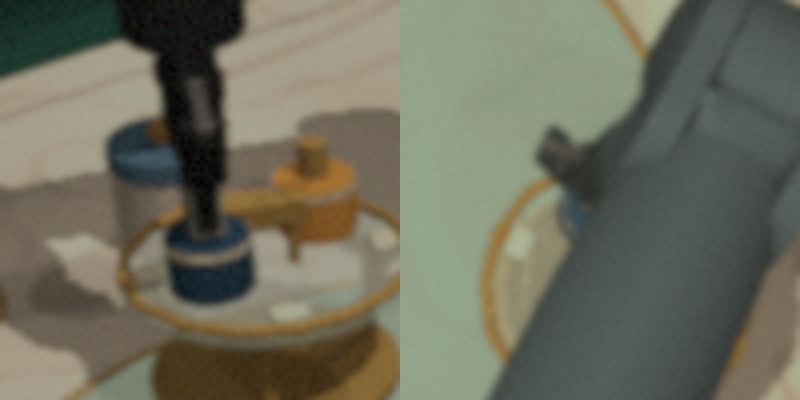

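Call:
{"op": "drive_tool", "data": {
  "targets": [
    [0.3,0,4,0,-1],
    [0.3,0,8,0,-1],
    [0.3,0,10,0,-1],
    [0.3,0,11,0,-1],
    [0.3,0,11.5,0,-1]
  ]
}}

```text
time_s: 40.12
tool_pos: [605.2, -264.1, 302.4]
orientation: [[-0.893, 0.451, 0.0], [0.451, 0.893, -0.0], [-0.0, 0.0, -1.0]]
force: [-3.7, 2.0, 6.2]
gripper_width: 0.215
```

Call:
{"op": "drive_tool", "data": {
  "targets": [
    [0,0,0,0,-1],
    [0,0,0,0,-1]
  ]
}}

```text
time_s: 40.28
tool_pos: [605.2, -264.1, 302.5]
orientation: [[-0.893, 0.451, 0.0], [0.451, 0.893, -0.0], [-0.001, 0.0, -1.0]]
force: [-3.1, 1.9, 5.5]
gripper_width: 0.214
```

Call:
{"op": "drive_tool", "data": {
  "targets": [
    [0,0,0,0,-0.6],
    [0,0,0,0,-0.5],
    [0,0,0,0,-0.35],
    [0,0,0,0,-0.3],
    [0,0,0,0,-0.3]
  ]
}}

```text
time_s: 40.7
tool_pos: [605.4, -264.3, 301.2]
orientation: [[-0.893, 0.451, 0.0], [0.451, 0.893, 0.0], [-0.0, 0.0, -1.0]]
force: [0.3, 0.4, 0.9]
gripper_width: 0.353
```

Call:
{"op": "drive_tool", "data": {
  "targets": [
    [0,0,-8,0,-0.3],
    [0,0,-20,0,-0.3],
    [0,0,-40,0,-0.3],
    [0,0,-65,0,-0.3],
    [0,0,-90,0,-0.3]
  ]
}}

```text
time_s: 41.12
tool_pos: [605.1, -264.1, 392.5]
orientation: [[-0.893, 0.451, -0.001], [0.451, 0.893, 0.0], [0.001, 0.0, -1.0]]
force: [0.8, -0.3, 0.6]
gripper_width: 0.349
```

Call:
{"op": "drive_tool", "data": {
  "targets": [
    [36,20,0,0,-0.3],
    [72,40,0,0,-0.3],
    [108,60,0,0,-0.3],
    [144,80,0,0,-0.3],
    [180,100,0,0,-0.3]
  ]
}}

```text
time_s: 41.53
tool_pos: [488.6, -92.5, 392.1]
orientation: [[-0.892, 0.451, 0.001], [0.451, 0.892, -0.0], [-0.001, 0.0, -1.0]]
force: [0.6, 0.7, -0.6]
gripper_width: 0.347
```

Call:
{"op": "drive_tool", "data": {
  "targets": [
    [0,38,0,0,-0.3],
    [0,76,0,0,-0.3],
    [0,114,0,0,-0.3],
    [0,152,0,0,-0.3],
    [0,190,0,0,-0.3]
  ]
}}

```text
time_s: 41.95
tool_pos: [575.9, 77.6, 392.5]
orientation: [[-0.893, 0.451, 0.001], [0.451, 0.893, -0.0], [-0.001, 0.001, -1.0]]
force: [1.0, -0.1, -0.3]
gripper_width: 0.353
```

Call:
{"op": "drive_tool", "data": {
  "targets": [
    [0,30,0,0,-0.3],
    [0,50,0,0,-0.3],
    [0,50,0,0,-0.3],
    [0,50,0,0,-0.3]
  ]
}}

```text
time_s: 42.28
tool_pos: [598.2, 121.3, 391.7]
orientation: [[-0.893, 0.449, 0.0], [0.449, 0.893, -0.0], [-0.0, -0.0, -1.0]]
force: [-0.1, -0.8, -0.5]
gripper_width: 0.346
```

```bash
python3 rim.py 551 -281 81 z
python3 - <<'E'
from fit import *
ims=[]
C=np.array([551,-281])
ex=np.array([np.cos(np.radians(153.3)),np.sin(np.radians(153.3))]);ey=np.array([-ex[1],ex[0]])*-1
for c in('scene','top'):
    z=np.load(c+'.npz');p,W=z['p'],world(c,z['d'])
    q=near(W,(605.4,-262),40,118,128);print(c,'jar3',np.round((q.min(0)+q.max(0))/2,1),np.ptp(q,0).round())
    q=near(W,(496,-299),40,118,128);print(c,'jar2',np.round((q.min(0)+q.max(0))/2,1),np.ptp(q,0).round())
    for k in range(4):
        a=np.radians(63.3+90*k);t=C+([0,2.5] if c=='scene' else [0,-2.5])+78*np.array([np.cos(a),np.sin(a)])
        q=W[np.hypot(W[...,0]-t[0],W[...,1]-t[1])<7];print('tab',k,len(q),np.round(np.nanmedian(q[:,2]),1) if len(q) else None)
    u,v=[int(t) for t in proj(c,[551,-281,100])]
    ims.append(cv2.resize(p[v-50:v+50,u-50:u+50,::-1],(400,400),interpolation=cv2.INTER_CUBIC))
cv2.imwrite('pics/zz.png',np.hstack(ims))
E
```

```text
scene rim (array([ 550.2, -278.5]), 413)
 slope deg [ 0.03 -0.01] z 92.5
top rim (array([ 550.9, -283.5]), 504)
 slope deg [-0.08  0.09] z 93.5
scene jar3 [ 603.1 -261.   122.9] [61. 59. 10.]
scene jar2 [ 495.2 -296.7  122.9] [57. 59. 10.]
tab 0 46 8.5
tab 1 24 90.5
tab 2 1 95.7
tab 3 20 50.9
top jar3 [ 604.8 -266.8  123.1] [55. 57. 10.]
top jar2 [ 496.4 -301.9  123.2] [56. 57. 10.]
tab 0 19 94.9
tab 1 18 94.3
tab 2 21 93.2
tab 3 18 94.9
```

View pics/zz.png

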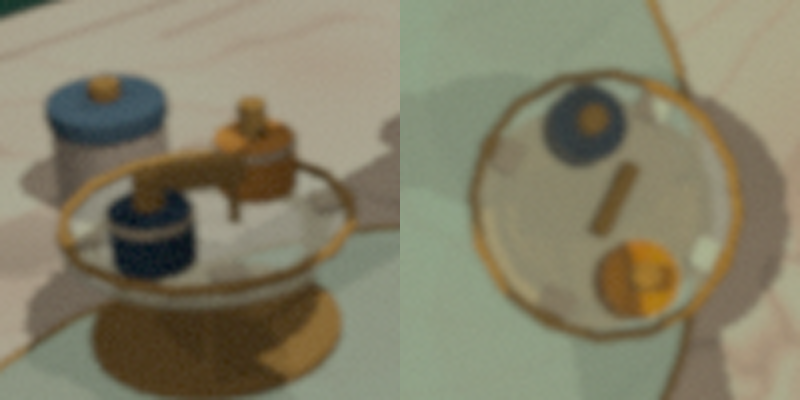

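View pics/rim_scenez.png

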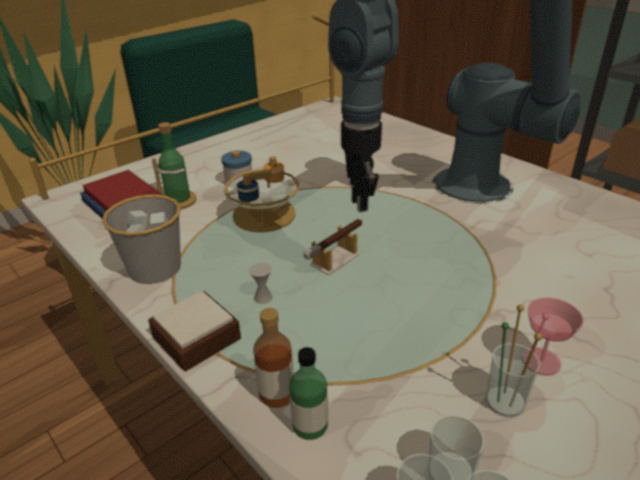

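View pics/rim_topz.png

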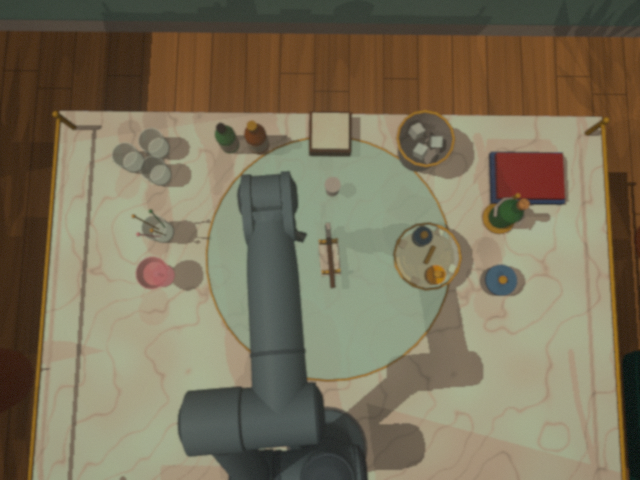

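Call:
{"op": "drive_tool", "data": {
  "targets": [
    [0,0,0,0,-0.3],
    [0,0,0,0,-0.3],
    [0,0,0,0,-0.3]
  ]
}}

```text
time_s: 42.63
tool_pos: [597.8, 119.5, 391.8]
orientation: [[-0.892, 0.452, 0.0], [0.452, 0.892, 0.0], [-0.0, 0.0, -1.0]]
force: [0.2, 0.3, 0.8]
gripper_width: 0.349
```

```bash
python3 -c "
from station import r
print(r.get_obs()['time_s']);print(r.hand_in())"
```

```text
42.6333
the job is handed in; nothing more can be done
None
```

I handed the job in at 42.6 s with every step done in the order asked. The muddler lies across both rails of its rest. The tray sits on the hoop with all four tabs pressed home. The two jars that were out, amber and slate blue, stand upright on the tray, on opposite diagonals inside the gallery rail.

- **Tray and jars:** the rim is level to within about 0.1°. The tray's centre matches the hoop's to about 1 mm in the scene camera and 2 mm in the top camera. Both jars stand about 57 mm from the tray's centre.
- **Tabs:** each press stopped hard with the fingertips about 94 mm above the table, the height of a pad fully home. In the top camera's depth the pads read 93 to 95 mm. The same depth check in the scene camera gave no usable reading for most tabs, because the view was blocked or the sampling point missed the pad.
- **Camera disagreement:** the two cameras differed by 5 to 7 mm in y throughout. I positioned things by comparing within one camera, or by averaging the two.
- **Other bar things:** the last pictures show the jigger, coupe, sugar pot and stirrer cup where they started. No jar was seen to move on its own.

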